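Drift the felt arbor out of the dressing stand and seat it in the polisher

TASK

The felt polishing arbor is jammed by its taper in the dressing stand. Without pulling at it, push the stand's drift fully home by its red head so that the ramp lifts the arbor free; then take the arbor out and put it in the polisher's upright spindle, turning it until its tang finds the cross slot and pressing it home until its flange sits flush on the spindle nose. Let go of it and leave the other things on the desk where they are.

Things in the scene. Friction and masses are not known exactly. Their poses are not given: they have to be found in the camera images.
- stand_mouth (a point): Centre of the stand's upper face, where the socket opens, 86 mm above the desk. The stand: steel column 44 mm across on a grey base plate 125x78x10 mm. x is level, the way the drift is pushed; z is up; the base reaches 78 mm to -x, 47 mm to +x. A guide fork for the drift, 58 mm high, stands 43 to 61 mm out along -x.
- drift_head (a point): Centre of the outer face of the drift's round red head (26 mm across, 8 mm thick, upright, centre 36 mm above the desk). Axes as stand_mouth: push it level along +x. With the drift out it lies 139 mm from the column's axis along -x, fully home 75 mm. Behind it is free desk.
- drift (a joint): How far the drift (a 7 mm steel wedge plate through the column's slot) is pushed in, m: 0 out, 0.064 fully home (stop). It slides with 2 N friction and stays where left. From about 0.014 its ramp lifts the arbor, to 10 mm at 0.057 and more; that takes about 10 to 15 N. It need not be drawn back.
- arbor_grip (a point): Point on the arbor's axis, mid of the upper part of its aluminium hub, where to grip; 29 mm above the flange's underside. Hub: 28 mm along x, two flats 22 mm apart facing +y and -y (blue dashes), 4 to 40 mm above the underside. z is up. Below the flange (34 mm across, 4 mm thick) the shank reaches 46 mm down; the felt cone ends 38 mm above this point. 0.15 kg.
- arbor: The same arbor; origin at the centre of its flange's underside, axes as arbor_grip. Shank: 21 mm across for 6 mm below the flange, tapering to 13 mm at 36 mm, then a flat tang 12 mm along x, 5 mm along y, 10 mm long with a round end. Jammed, its flange is flush on stand_mouth, x along the drift; three sprung shoes hold it with about 17 N until it has risen 8 mm.
- spindle_mouth (a point): Centre of the polisher's spindle nose face, the socket's mouth, 110 mm above the desk; the nose is a steel tube 40 mm across, 23 mm wide inside at the mouth, tapering, locked against turning. z is up, y is level along the cross slot for the tang (red marks on the nose); x is square to it. Home: arbor flange flush here, arbor x along y either way.
- polisher: Teal cordless polishing unit, fixed, 118x96x56 mm below its nose; origin under the spindle's axis on the desk, axes as spindle_mouth. Slot 7 mm wide, 37 mm below the mouth: a tang more than about 0.2 rad askew rests on it with the flange 8 mm proud. In line it drops in, and sprung shoes resist the last 7 mm with about 10 to 16 N (less while it is being turned).
- jar_a: Bystander, fixed: specimen jar with red cap, 64 mm across, 70 mm tall, behind the work; origin under its centre.
- plastic_cup: Bystander, fixed: plastic cup, 75 mm across, 105 mm tall, behind the work; origin under its centre.
- foil_box: Bystander: small white box 34x56x18 mm, behind the work; origin under its centre.
- bur_block: Bystander: bur block 30x62x34 mm, to the right; origin under its centre.
- jaw_block: Bystander: pink block with six teeth, 22x58x29 mm, to the right; origin under its centre.
- pen_2: Bystander: red and white pen, 135 mm long, lying to the right; origin under its centre.

How it is judged:
By the outcome, as a careful person would: the job done as asked, in the order asked, and still so for the second after the job is handed in, with the robot touching nothing.
It also fails if it takes over 54 s, if anything falls off the work surface, if the arm or the gripper's body presses on something with over 40 N, if the wrist force passes 120 N, or if a joint passes its speed limit or range.

ROBOT

A 7-joint arm with a two-finger parallel gripper is mounted at the origin on a cart in front of the work surface, level with it; the furniture and walls round the work are solid. World frame = base frame: x ahead of the robot, y to its left, z up, the work surface at z = 0. Lengths are in m, angles in degrees, forces in N, time in s.
With the tool pointing down it reaches from about 0.425 to 0.875 m from the base axis. Payload 4.7 kg.
Tool frame: the origin (TCP) lies on the centre line of the jaws, within the pads' length; the fingertips stand env.nose_length ahead of it and the grasp point (between the pads) lies 8 mm behind it (env.nose_length is the distance from the TCP to the fingertips, in m); y points along the fingers, z is the direction in which the jaws open and shut, and the axes are right-handed (so a half turn about y gives the same grasp; the last joint's range is limited). The gripper opens to 87 mm and grips with 3 to 60 N. Pads are 19 mm wide; open, the fingers measure 117 mm over their backs; the gripper's body (75 mm by 190 mm) begins 51 mm behind the grasp point.
Start: joints at [-71.614, 18.392, -4.016, 83.108, 1.295, 78.541, -3.26], TCP at [0.196, 0.62, 0.234] pointing down, gripper open.
Joint ranges: [-163.93, 163.93], [-17.29, 119.83], [-79.2, 71.16], [3.27, 140.29], [-89.18, 269.18], [5.43, 117.66], [-154.24, 154.24]. Speed limits (degrees/s): [147.25, 147.25, 180, 180, 180, 180, 180].

INTERFACE

Orientations are given as [roll, pitch, yaw] about the fixed x, y, z axes, in that order (R = Rz(yaw) Ry(pitch) Rx(roll)).
In Python, from cell import env, read_camera, camera_info, job, models gives the robot as it stands.
- The arm moves only by the tool move_arm, never from a script. Its argument "moves" is a list of rows, each a list of 6 numbers: the shift along the tool's x, y, z in mm, then the turn, a rotation vector about the tool's x, y, z in degrees. In form: [[x, y, z, ax, ay, az], ...]. A call has 1 to 20 rows; each row is the pose to reach, as a shift and turn from the pose commanded when the call began, along the tool's axes at that moment; what a row does not reach only later rows make up. A row lasts 1/12 s, in which the tool goes at most 41.7 mm and 7.16 degrees, less where a joint would pass 70% of its speed; a pose out of reach is approached as far as the arm can. A call with a gripper value outside its range is refused whole. "claw" is the finger opening in mm, from 0 to 87, set as the call begins (left out, the last holds). The fingers move at their own pace and stop on an object; "newtons" is the grip in N (left out, the last holds). Time passes only in rows, so rows that repeat a pose let the fingers close. It gives the time, the measured TCP pose, the force and the opening at its end, in the units of the state.
- env.get_obs(): the state, without advancing time (a new reading comes with each control period).
- read_camera(name): name is "scene" or "top" or "wrist"; returns (picture, depth): 420x560x3 uint8, red, green, blue; 420x560 float32, m along the optical axis (not along the pixel's ray), 0 where there is no reading.
- camera_info(name): a dict with "fx", "fy", "cx", "cy" (pixels), "R" (3x3) and "t" (3): a world point X has camera coordinates R X + t. Camera axes: x right, y down, z forward; pixel columns grow to the right and rows downward; lengths in m; the calibration is good to about 2 mm. The wrist camera is an equidistant fisheye: a pixel r from the principal point sees the ray r / f radians off the axis. A picture is of the moment at which its call begins: read the wrist's pose just before it. camera_info takes no time and is no camera call; for the wrist camera it gives the pose at the moment of the call.
- job.sign_off(): hands the job in, once; it reports no verdict.
Trained networks look in the newest picture that a camera, given by its name, has taken for a name from the list of things; names that differ only in an ending like _2 or _b are one class to them, and where a whole thing is asked for, a point or a joint stands for the part that bears it (a point fixed in the world has none). Each returns a list of dicts, best first, with "score" (0 to 1); they miss things now and then, are a little off and sometimes report something else, mostly with a low value. They report only what shows in the picture. A call takes as long as a camera call.
- models.spot_in(target, camera): "point" ([x, y, z] in m, in world coordinates, good to about 4 mm: the middle of the surface that is visible of it).
- models.cut_out(target, camera): "mask" (420x560 bool, what is visible of it).
The state is a dict: "time_s": time; "qpos": joint angles; "joint_velocities": joint speeds; "effort": joint torques, N m; "tool_pos": TCP position; "tool_rot": TCP orientation; "force": force on the tool from outside, world axes, zero at the start; "wrist_torque": the same for the moment, N m; "grip_width": finger opening in m.
Only numpy, scipy, OpenCV 4.12 (cv2) and the standard library are available. Lean on these libraries where they do the work, as an engineer would, in place of code of your own. Each camera call takes 0.05 s, during which the arm holds its last target.

## Working session

There is one attempt and no reset: what is moved stays moved. The work goes in short steps, Python scripts to look and compute and a tool call to move; the robot and the scene stay as the last step left them, time stands still between calls to the robot, and variables do not carry over. Pictures are saved under pics/ and viewed, and the job is handed in when it is done.

Besides the shell and the picture viewer there is one more tool, called after "Request:" as name(argument=value, ...), one argument or row to a line, values as JSON. move_arm: Moves the arm, as the interface text tells. Its arguments: {"type":"object","properties":{"moves":{"type":"array","items":{"type":"array","items":{"type":"number"}}},"claw":{"type":"number"},"newtons":{"type":"number"}},"required":["moves"]}

```bash
ls; mkdir -p pics; python3 - <<'E'
from cell import env, read_camera, camera_info, job, models
import cv2
print(env.get_obs(), env.nose_length)
for n in ("scene","top","wrist"):
    p,d=read_camera(n); cv2.imwrite(f"pics/{n}0.png",p[:,:,::-1]); print(n,{k:v for k,v in camera_info(n).items()})
for t in ["stand_mouth","drift_head","arbor_grip","spindle_mouth"]:
    for c in ("scene","top"):
        print(t,c,[(r['score'],r['point']) for r in models.spot_in(t,c)][:2])
E
```

```text
pics
{'time_s': 0.0, 'qpos': array([-71.61458027,  18.43626799,  -4.01637574,  83.17285933,
         1.29612146,  78.54151488,  -3.26016883]), 'joint_velocities': array([ 0.00340805,  0.05776746,  0.02041945, -0.08775992, -0.03147832,
        0.09884742,  0.01770254]), 'effort': array([ 7.05242583e-04, -4.91294432e+01, -4.03346876e-01, -3.12519479e+01,
       -6.38628239e-02,  4.38720058e-02,  1.66864388e-04]), 'tool_pos': array([0.19618572, 0.61914016, 0.23251116]), 'tool_rot': array([-9.01053348e+01, -6.56749828e-03, -1.75748533e+01]), 'force': array([ 0.15364935,  0.2975303 , -0.27558462]), 'wrist_torque': array([0.00585637, 0.02232665, 0.02497925]), 'grip_width': 0.08696099929023537} 0.011
scene {'fx': 419.9014634435076, 'fy': 419.9014634435076, 'cx': 279.821613990744, 'cy': 210.4451287084801, 'R': array([[ 0.51278416, -0.85848195, -0.00781966],
       [-0.46643714, -0.27094004, -0.84203794],
       [ 0.72075571,  0.4354311 , -0.53936163]]), 't': array([-0.44680396,  0.29841536,  0.90966272])}
top {'fx': 479.49674396925974, 'fy': 479.49674396925974, 'cx': 281.6547931088484, 'cy':
[... 325 characters left out ...]
36382686, 'R': array([[ 0.30167072,  0.95341095, -0.00152785],
       [ 0.9182213 , -0.29010418,  0.26964645],
       [ 0.25664064, -0.08274734, -0.96295818]]), 't': array([-0.64863713, -0.03267824,  0.39125153])}
stand_mouth scene [(0.61, [0.6782, 0.1853, 0.0544]), (0.55, [0.5512, -0.1588, 0.0327])]
stand_mouth top [(0.93, [0.5562, -0.1532, 0.0075])]
drift_head scene [(0.54, [0.5718, -0.217, 0.0386])]
drift_head top [(0.45, [0.5731, -0.2262, 0.0489])]
arbor_grip scene [(0.68, [0.549, -0.1354, 0.1139])]
arbor_grip top [(0.7, [0.5499, -0.1295, 0.1233])]
spindle_mouth scene [(0.84, [0.4925, 0.1103, 0.0518])]
spindle_mouth top [(0.88, [0.5078, 0.1232, 0.0519]), (0.63, [0.573, -0.2262, 0.0491])]
```

View pics/scene0.png

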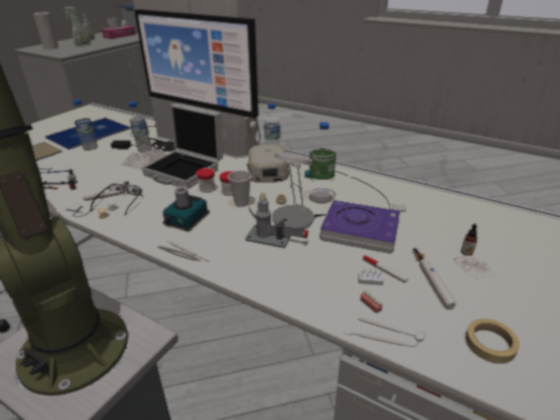

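View pics/top0.png

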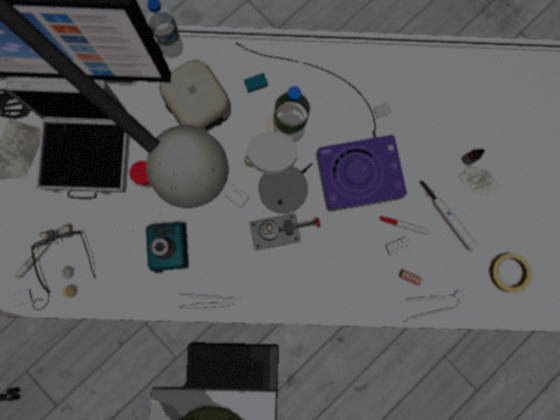

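View pics/wrist0.png

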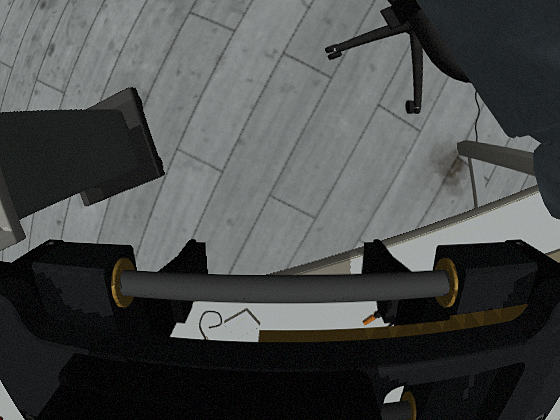

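```bash
cat > h.py <<'E'
from cell import env, read_camera, camera_info, job, models
import cv2, numpy as np
def cloud(n,d,info=None):
    i=info or camera_info(n); v,u=np.mgrid[0:d.shape[0],0:d.shape[1]]
    X=np.stack([(u-i['cx'])/i['fx']*d,(v-i['cy'])/i['fy']*d,d],-1)
    return (X-i['t'])@i['R']
def proj(n,P):
    i=camera_info(n); c=i['R']@np.array(P)+i['t']; return c[0]/c[2]*i['fx']+i['cx'],c[1]/c[2]*i['fy']+i['cy']
def crop(p,x0,y0,x1,y1,s,name):
    c=p[y0:y1,x0:x1,::-1]; c=np.clip(c.astype(float)*1.8,0,255).astype(np.uint8)
    cv2.imwrite("pics/"+name,cv2.resize(c,None,fx=s,fy=s,interpolation=cv2.INTER_CUBIC))
E
python3 - <<'E'
from h import *
p,d=read_camera("top"); X=cloud("top",d); np.save("topX.npy",X)
crop(p,230,180,340,260,7,"t1.png"); crop(p,130,205,210,285,7,"t2.png")
print("lamp",X[167,188],X[100,80], X[190,282], X[150,273],X[170,350])
for u,v in [(260,240),(318,222),(269,230),(161,246)]: print(u,v,X[v,u])
p,d=read_camera("scene"); 
crop(p,225,180,335,255,7,"s1.png"); crop(p,150,170,230,235,8,"s2.png")
np.save("scX.npy",cloud("scene",d))
E
```

```text
lamp [ 0.54126697 -0.05917891  0.84972207] [0.84369074 0.32477401 0.16961483] [ 0.66996327 -0.16208327  0.02215382] [ 0.73315129 -0.13493638  0.1908498 ] [ 0.72185634 -0.33608642  0.05888927]
260 240 [ 0.53661242 -0.10815584  0.00967527]
318 222 [ 0.58424717 -0.25609688  0.05352988]
269 230 [ 0.55118641 -0.13145137  0.14724774]
161 246 [0.50974739 0.13585489 0.07337184]
```

View pics/t1.png

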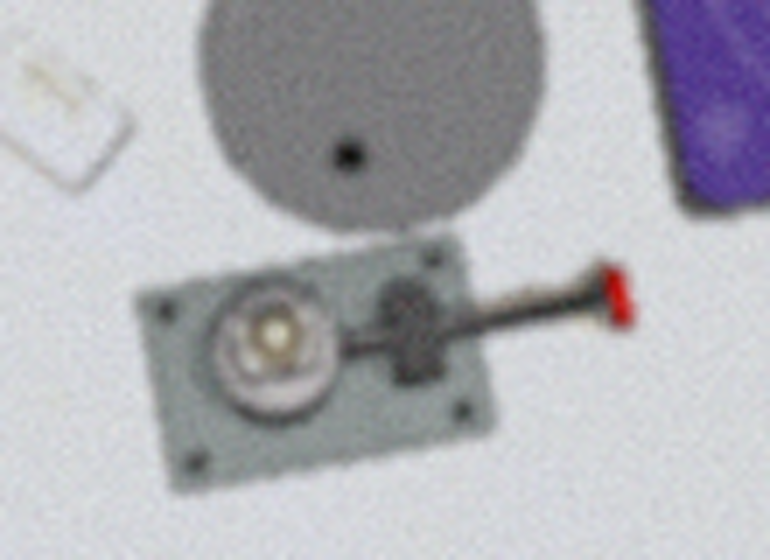

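View pics/t2.png

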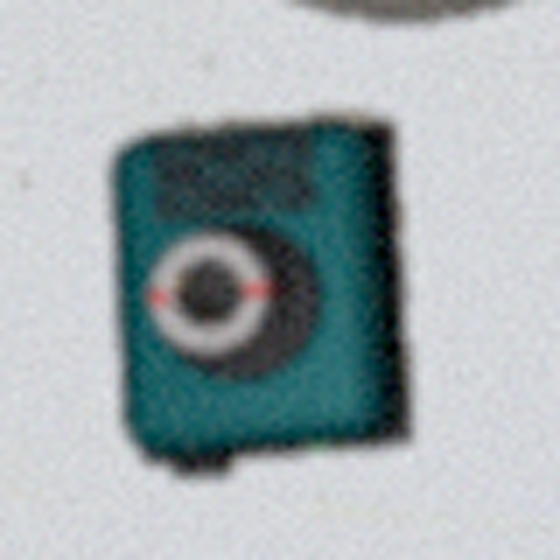

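View pics/s1.png

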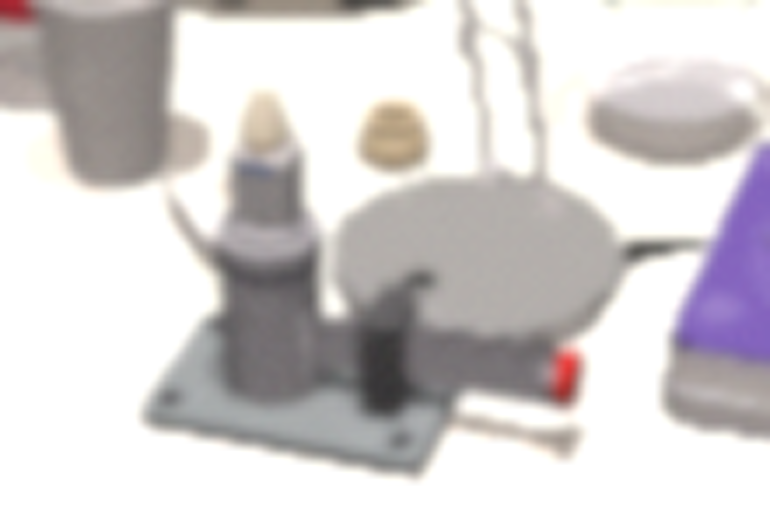

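View pics/s2.png

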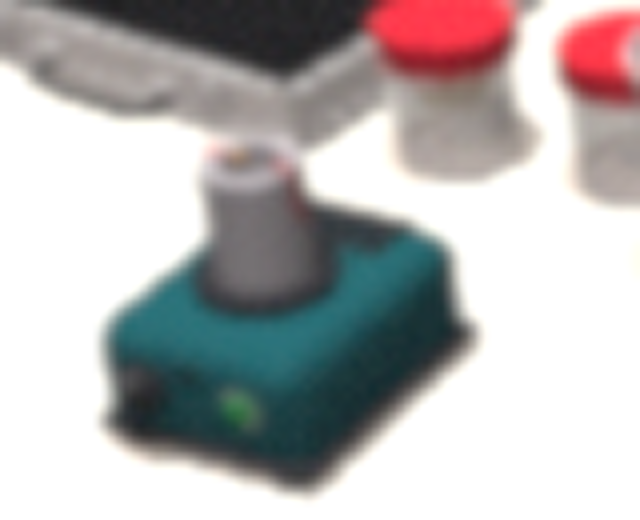

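```bash
cat >> h.py <<'E'
def onplane(n,u,v,z):
    i=camera_info(n); r=i['R'].T@np.array([(u-i['cx'])/i['fx'],(v-i['cy'])/i['fy'],1]); o=-i['R'].T@i['t']
    return o+r*(z-o[2])/r[2]
E
python3 - <<'E'
from h import *
f=lambda x,y,ox,oy,s:(x/s+ox-0.5+.5/s,y/s+oy-.5+.5/s)
C=[onplane("top",*f(x,y,230,180,7),0.010)[:2] for x,y in [(137,295),(458,235),(495,430),(175,492)]]
print("corners",np.round(C,4)); C=np.array(C)
d=(C[0]-C[1]+C[3]-C[2]); L=np.linalg.norm(d)/2; d/=np.linalg.norm(d); print("dir +x",d,np.degrees(np.arctan2(d[1],d[0])),L, np.linalg.norm(C[0]-C[3]))
m=C.mean(0); axis=m+d*(78-62.5)/1000; print("axis from base",axis)
print("cone tip", onplane("top",*f(276,338,230,180,7),0.153), "flange", onplane("top",*f(277,352,230,180,7),0.090))
print("head expected",axis-d*.139, "head px",onplane("top",*f(630,298,230,180,7),0.049))
print("scene tip",onplane("scene",*f(264,95,225,180,7),0.153))
print("spindle top",onplane("top",*f(210,292,130,205,7),0.110),"marks",onplane("top",*f(160,297,130,205,7),0.110),onplane("top",*f(258,289,130,205,7),0.110))
print("spindle scene",onplane("scene",*f(250,170,150,170,8),0.110))
a,b=[onplane("scene",*f(*q,150,170,8),0.110) for q in [(214,155),(285,172)]]; print(a,b)
# heights
X=np.load("topX.npy").reshape(-1,3);Y=np.load("scX.npy").reshape(-1,3)
for X in (X,Y):
  H=np.zeros((20,26))
  ok=(X[:,2]<0.6)&(X[:,0]>.35)&(X[:,0]<.85)&(abs(X[:,1])<.325)
  for q in X[ok]:
    i=int((q[0]-.35)/.025); j=int((q[1]+.325)/.025); H[i,j]=max(H[i,j],q[2]*1000)
  print("y from -.325 step .025 ->; x rows from .85 down")
  for i in range(19,-1,-1): print(f"{.35+.025*i:.3f}",' '.join('%3d'%h for h in H[i]))
E
```

```text
corners [[ 0.5841 -0.0778]
 [ 0.6109 -0.1987]
 [ 0.5372 -0.2145]
 [ 0.5102 -0.0948]]
dir +x [-0.21773728  0.97600742] 102.57616731118358 0.12325582088136418 0.07584154365284443
axis from base [ 0.55723193 -0.1313248 ]
cone tip [ 0.55570277 -0.13130894  0.153     ] flange [ 0.5568003 -0.1316172  0.09     ]
head expected [ 0.58749742 -0.26698983] head px [ 0.58451046 -0.26060743  0.049     ]
scene tip [ 0.54674426 -0.13880619  0.153     ]
spindle top [0.50707061 0.13097152 0.11      ] marks [0.50483962 0.14796223 0.11      ] [0.50859557 0.11460657 0.11      ]
spindle scene [0.49688624 0.12182564 0.11      ]
[0.49864596 0.14144157 0.11      ] [0.50235197 0.10939284 0.11      ]
y from -.325 step .025 ->; x rows from .85 down
0.825   7   7   6   8 175 272 272 179   7   7   6   8   6  79  93  95  94  89  57   6   5   8   2   0 113 221
0.800   8   6   5   6 181 179 179 179   0   6   8   7   8   5  67  82  84  73   0   5   6   1   0  39  38  40
0.775  54  51  51   6   6   2 173 175 174   0   6   7   7   4   0   0   0   0   0   0   0   1   8  39  39  39
0.750  52  54  53  31   8 186 186 187 1
[... 3378 characters left out ...]
  55 109 109  54   0   0   0   0   0   0
0.475   1   0   0   0   2   0   1   1   0   0   0   1   0   1   1   0  55 108 108  60  48   1   0   0   0   0
0.450   2   1   1   0   0   0   0   1   1   1   0   0   0   0   1  45  56  57  56  55   0   0   0   0   0  23
0.425   2   1   1   1   0   1   1   1   1   0   1   0   0   1   1   0   0  46  42  47   1   0   0   0   1  21
0.400   2   1   1   1   1   1   0   2   1   0   1   3   1   0   0   0   0   1   1   0   0   2   0   0   0   0
0.375   2   1   1   1   1   0   0   0   1   1   3   3   6   7   6   6   2   1   0   0   0   0   1   0   0   0
0.350   1   1   1   0   1   1   0   2   1   1   0   6   6   8   8   8   9   6   0   0   0   0   0   0   0   0
```

Request:
move_arm(
  moves=[
    [200, -20, -162, 0, 20, 0],
    [401, -20, -324, 0, 30, 0],
    [401, -20, -324, 0, 30, 0],
    [401, -20, -324, 0, 30, 0],
    [401, -20, -324, 0, 30, 0],
    [401, -20, -324, 0, 30, 0],
    [401, -20, -324, 0, 30, 0],
    [401, -20, -324, 0, 30, 0],
    [401, -20, -324, 0, 30, 0],
    [401, -20, -324, 0, 30, 0],
    [401, -20, -324, 0, 30, 0],
    [401, -20, -324, 0, 30, 0],
    [401, -20, -324, 0, 30, 0],
  ],
  claw=0,
)

```text
time_s: 1.73
tool_pos: [0.4841, 0.1829, 0.2544]
tool_rot: [-89.9, -0.2, -48.0]
force: [0.5, -0.6, 0.2]
grip_width: 0.008
```

```bash
cat >> h.py <<'E'
def wproj(P,i):
    c=i['R']@np.array(P)+i['t']; th=np.arctan2(np.hypot(c[0],c[1]),c[2]); a=np.arctan2(c[1],c[0])
    return i['cx']+i['fx']*th*np.cos(a), i['cy']+i['fx']*th*np.sin(a)
def wplane(u,v,z,i):
    x,y=(u-i['cx']),(v-i['cy']); r=np.hypot(x,y); th=r/i['fx']; s=np.sin(th)/max(r,1e-9)
    q=i['R'].T@np.array([x*s,y*s,np.cos(th)]); o=-i['R'].T@i['t']; return o+q*(z-o[2])/q[2]
E
python3 - <<'E'
from h import *
o=env.get_obs(); tp=o['tool_pos']; tip=tp-[0,0,.011]; print(tp)
wi=camera_info("wrist"); p,d=read_camera("wrist"); crop(p,0,0,560,420,1.4,"w1.png")
print("w spindle tops", wproj([.507,.131,.11],wi), wproj([.497,.122,.11],wi), "tip",wproj(tip,wi))
for n in("top","scene"):
    p,d=read_camera(n); u,v=proj(n,tip); print(n,"tip",u,v)
    x0,y0=max(0,int(u)-50),max(0,int(v)-60); print(x0,y0); crop(p,x0,y0,x0+100,y0+80,7,n+"1.png")
E
```

```text
[0.48405896 0.18292234 0.25443799]
w spindle tops (np.float64(267.10115468189355), np.float64(251.7067409309136)) (np.float64(253.5787477347122), np.float64(251.62548313631189)) tip (np.float64(285.5998663938316), np.float64(258.2523172255683))
top tip 120.14626936044397 252.7550504363798
70 192
scene tip 155.43234218446833 147.15452865117172
105 87
```

View pics/w1.png

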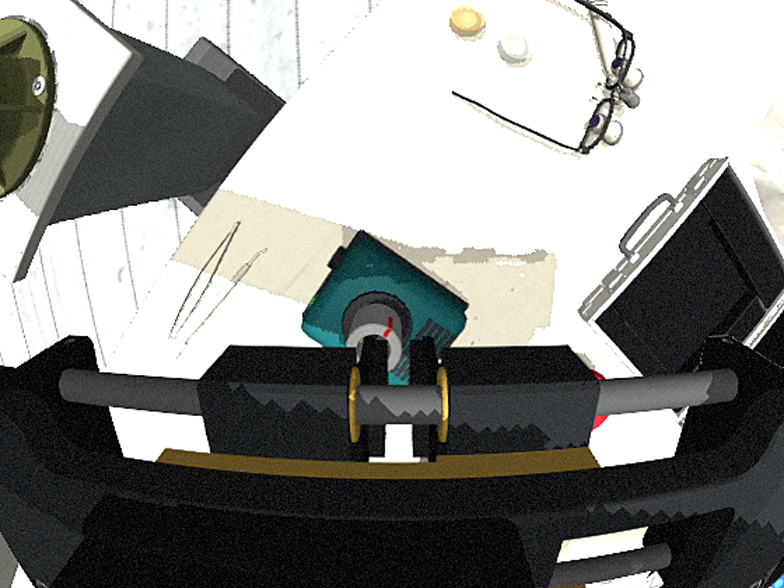

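View pics/scene1.png

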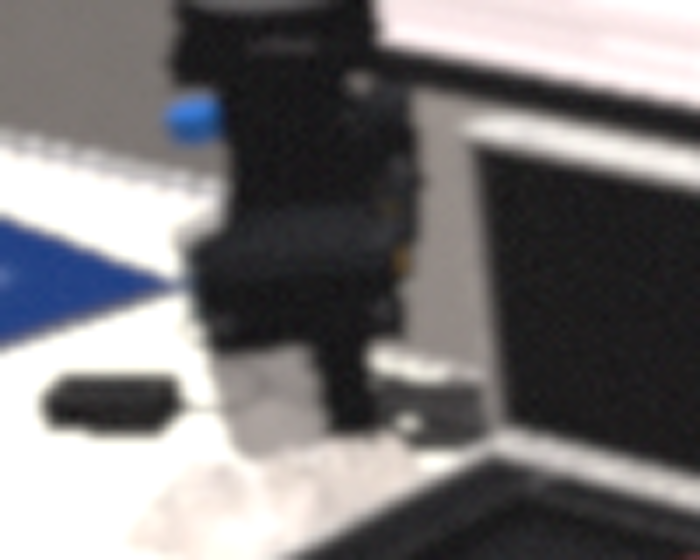

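View pics/top1.png

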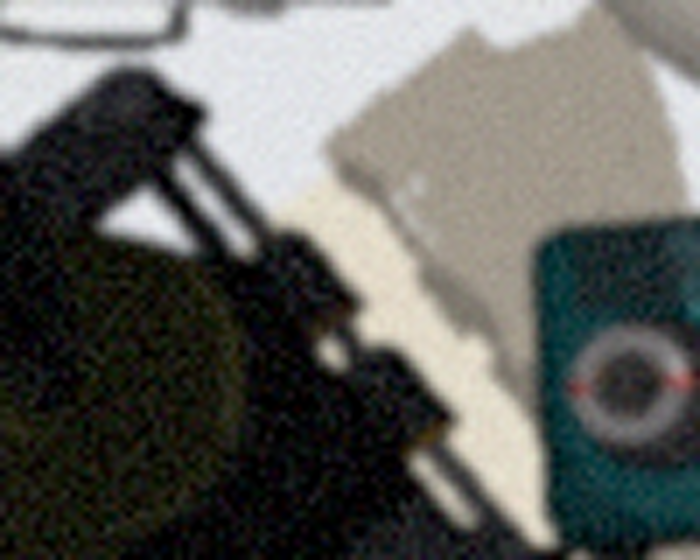

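Request:
move_arm(
  moves=[
    [429, 0, -239, 0, 29.5, 0],
    [429, 0, -239, 0, 29.5, 0],
    [429, 0, -239, 0, 29.5, 0],
    [429, 0, -239, 0, 29.5, 0],
    [429, 0, -239, 0, 29.5, 0],
    [429, 0, -239, 0, 29.5, 0],
    [429, 0, -239, 0, 29.5, 0],
    [429, 0, -239, 0, 29.5, 0],
    [429, 0, -239, 0, 29.5, 0],
    [429, 0, -239, 0, 29.5, 0],
    [429, 0, -239, 0, 29.5, 0],
    [429, 0, -239, 0, 29.5, 0],
    [429, 0, -239, 0, 29.5, 0],
    [429, 0, -239, 0, 29.5, 0],
    [429, 0, -239, 0, 29.5, 0],
  ],
)

```text
time_s: 3.13
tool_pos: [0.5946, -0.2856, 0.2528]
tool_rot: [-90.0, 0.1, -76.9]
force: [0.8, 0.9, 0.0]
grip_width: 0.0001
```

```bash
python3 - <<'E'
from h import *
o=env.get_obs(); print(o['tool_pos'],o['tool_rot'],o['grip_width'])
wi=camera_info("wrist"); p,d=read_camera("wrist"); crop(p,0,0,560,420,1.4,"w2.png")
a=np.array([.557,-.1315]); x=np.array([-.2165,.9763])
print("tip",[c*1.4 for c in wproj([*a,.153],wi)],"head",[c*1.4 for c in wproj([*(a-.139*x),.036],wi)])
E
```

```text
[ 0.59464503 -0.28560413  0.25278249] [-90.00220629   0.1290177  -76.92280028] 9.794410991924849e-05
tip [np.float64(396.19888467305105), np.float64(19.71054337400543)] head [np.float64(395.15284927621315), np.float64(234.23594071393532)]
```

View pics/w2.png

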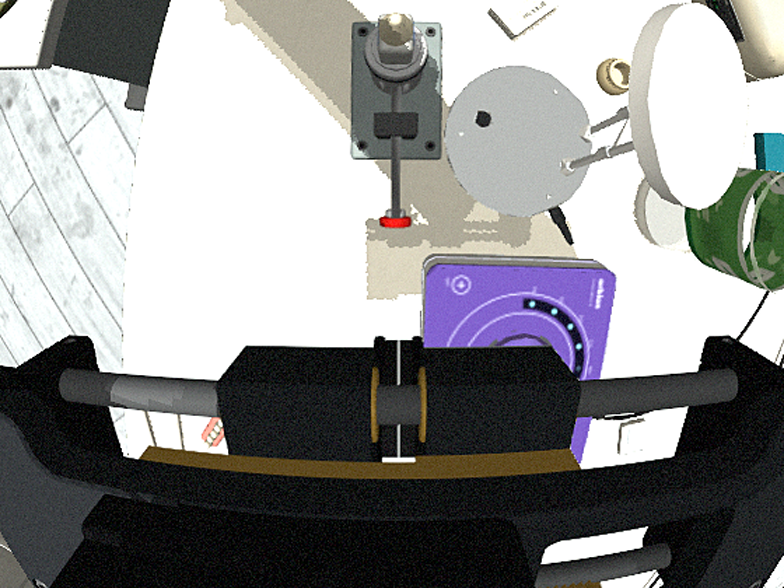

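```bash
python3 - <<'E'
from h import *
wi=camera_info("wrist"); o=env.get_obs(); t=o['tool_pos']; yaw=np.radians(o['tool_rot'][2])
ex=np.array([np.cos(yaw),np.sin(yaw)]);ez=np.array([-np.sin(yaw),np.cos(yaw)])
def rel(P): q=np.array(P[:2])-t[:2]; return np.round([q@ex*1000,q@ez*1000],1)
for n,u,v,z in [("purple corner",425,258,.055),("purple left",421,340,.055),("head top outer",396,227,.049),("head l",381,222,.036),("head r",411,222,.036),("tip",396,14,.153),("fl",363,66,.090),("fr",427,66,.09),("base l",353,23,.01),("base br",437,158,.01),("base bl",351,156,.01)]:
    P=wplane(u/1.4,v/1.4,z,wi); print(n,np.round(P,4),rel(P))
m=models.cut_out("drift_head","wrist"); print([(r['score'],r['mask'].sum(),np.argwhere(r['mask']).min(0),np.argwhere(r['mask']).max(0)) for r in m][:2])
for n in ("arbor_grip","stand_mouth"): print(n,models.spot_in(n,"wrist")[:1])
P=np.load("topX.npy"); 
print("purple left top cam",P[195,320:330].round(3)[::3],P[205,320:332:3].round(3))
E
```

```text
purple corner [ 0.6139 -0.2769  0.055 ] [-3.6 20.4]
purple left [ 0.6274 -0.3444  0.055 ] [65.3 18.3]
head top outer [ 0.5863 -0.259   0.049 ] [-27.3  -2.3]
head l [ 0.5738 -0.2594  0.036 ] [-29.7 -14.6]
head r [ 0.5976 -0.2539  0.036 ] [-29.7   9.8]
tip [ 0.5561 -0.1274  0.153 ] [-162.3   -1.9]
fl [ 0.5376 -0.1487  0.09  ] [-145.7  -24.7]
fr [ 0.5802 -0.1389  0.09  ] [-145.7   19. ]
base l [ 0.5095 -0.0946  0.01  ] [-204.8  -39.7]
base br [ 0.6078 -0.1971  0.01  ] [-82.7  32.7]
base bl [ 0.5355 -0.2121  0.01  ] [-84.5 -41.1]
[(0.78, np.int64(797), array([ 62, 271]), array([162, 293]))]
arbor_grip [{'point': [0.5601, -0.1403, 0.1269], 'score': 0.88}]
stand_mouth [{'point': [0.5709, -0.1615, 0.0066], 'score': 0.75}]
purple left top cam [[ 0.663 -0.265  0.003]
 [ 0.662 -0.272  0.013]
 [ 0.656 -0.276  0.046]
 [ 0.656 -0.284  0.047]] [[ 0.636 -0.266 -0.   ]
 [ 0.636 -0.274  0.002]
 [ 0.632 -0.279  0.03 ]
 [ 0.63  -0.284  0.049]]
```

Request:
move_arm(
  moves=[
    [0, 0, 0, 0, 0, 0],
  ],
)

```text
time_s: 3.42
tool_pos: [0.5943, -0.2865, 0.2539]
tool_rot: [-89.9, 0.0, -76.9]
force: [0.0, -0.0, -0.6]
grip_width: 0.0004
```

Request:
move_arm(
  moves=[
    [-3, 40, -6, 0, 0.5, 0],
    [-3, 80, -6, 0, 0.5, 0],
    [-3, 120, -6, 0, 0.5, 0],
    [-3, 150, -6, 0, 0.5, 0],
    [-3, 180, -6, 0, 0.5, 0],
    [-3, 200, -6, 0, 0.5, 0],
    [-3, 214, -6, 0, 0.5, 0],
    [-3, 217, -6, 0, 0.5, 0],
    [-3, 217, -6, 0, 0.5, 0],
  ],
)

```text
time_s: 4.17
tool_pos: [0.5872, -0.2861, 0.0362]
tool_rot: [-90.0, 0.0, -77.5]
force: [-0.6, -0.1, 0.2]
grip_width: 0.0003
```

```bash
python3 - <<'E'
from h import *
o=env.get_obs(); print(o['tool_pos'],o['tool_rot'],o['force'])
wi=camera_info("wrist"); p,d=read_camera("wrist"); crop(p,0,0,560,420,1.4,"w3.png")
p,d=read_camera("scene"); crop(p,225,160,345,255,6,"s3.png")
E
```

```text
[ 0.58715991 -0.28611859  0.03622447] [-9.00373192e+01  3.16787931e-02 -7.75470344e+01] [-0.5506026  -0.08527039  0.15341511]
```

View pics/w3.png

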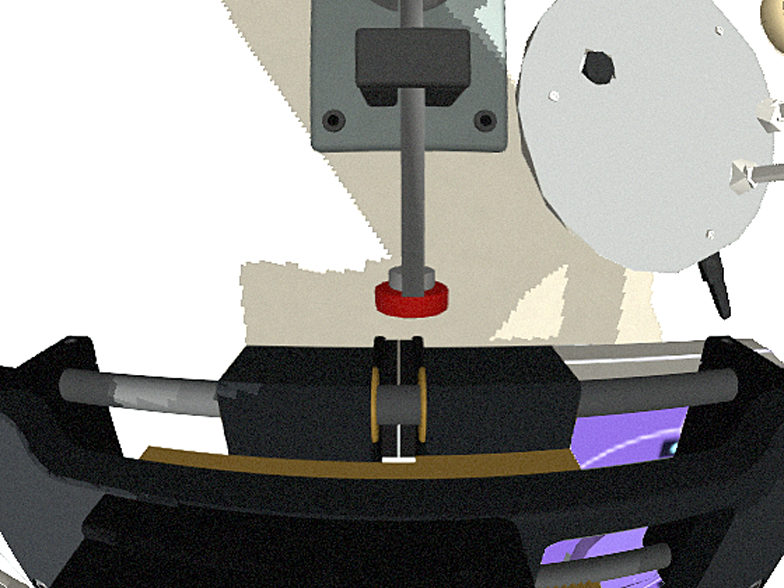

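View pics/s3.png

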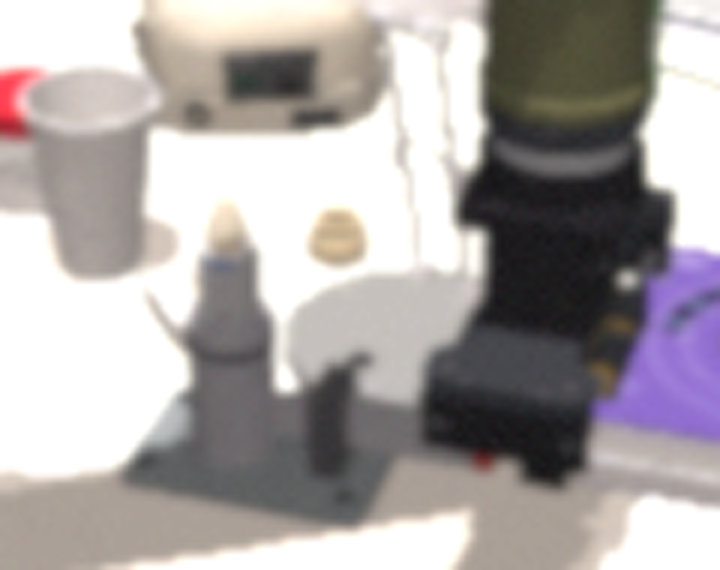

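Request:
move_arm(
  moves=[
    [-3, 0, 1, 0, 0, 0],
    [-5, 0, 3, 0, 0, 0],
    [-8, 0, 4, 0, 0, 0],
    [-11, 0, 4, 0, 0, 0],
    [-14, 0, 4, 0, 0, 0],
    [-18, 0, 4, 0, 0, 0],
    [-22, 0, 4, 0, 0, 0],
    [-26, 0, 4, 0, 0, 0],
    [-28, 0, 4, 0, 0, 0],
  ],
)

```text
time_s: 5.02
tool_pos: [0.5854, -0.2589, 0.0369]
tool_rot: [-90.0, -0.1, -77.6]
force: [2.0, -4.3, -1.3]
grip_width: 0.0005
```

Request:
move_arm(
  moves=[
    [-4, 0, 0, 0, 0, 0],
    [-8, 0, 0, 0, 0, 0],
    [-12, 0, 0, 0, 0, 0],
    [-16, 0, 0, 0, 0, 0],
    [-20, 0, 0, 0, 0, 0],
    [-24, 0, 0, 0, 0, 0],
    [-28, 0, 0, 0, 0, 0],
    [-32, 0, 0, 0, 0, 0],
    [-35, 0, 0, 0, 0, 0],
    [-37, 0, 0, 0, 0, 0],
    [-39, 0, 0, 0, 0, 0],
  ],
)

```text
time_s: 5.93
tool_pos: [0.5766, -0.22, 0.0368]
tool_rot: [-90.0, 0.0, -77.6]
force: [1.1, -2.6, 2.2]
grip_width: 0.0004
```

```bash
python3 - <<'E'
from h import *
o=env.get_obs(); print(o['tool_pos'],o['tool_rot'],o['force'])
p,d=read_camera("wrist"); crop(p,0,0,560,420,1.4,"w4.png")
E
```

```text
[ 0.57664241 -0.21998315  0.03677164] [-8.99937568e+01  1.97490712e-02 -7.75694240e+01] [ 1.06944341 -2.63957735  2.16997451]
```

View pics/w4.png

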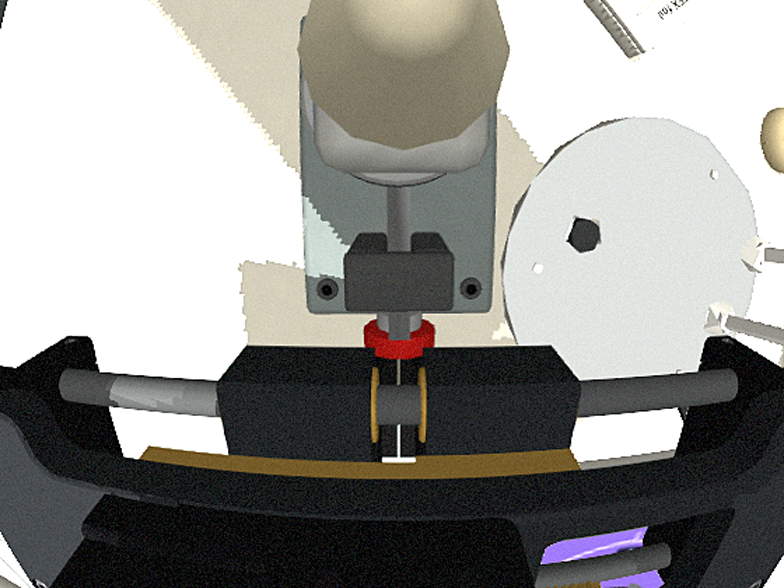

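Request:
move_arm(
  moves=[
    [-2, 0, 0, 0, 0, 0],
    [-4, 0, 0, 0, 0, 0],
    [-5, 0, 0, 0, 0, 0],
    [-6, 0, 0, 0, 0, 0],
    [-7, 0, 0, 0, 0, 0],
    [-7, 0, 0, 0, 0, 0],
  ],
)

```text
time_s: 6.48
tool_pos: [0.5753, -0.2142, 0.0366]
tool_rot: [-90.0, -0.1, -77.6]
force: [2.2, -3.8, 0.8]
grip_width: 0.0008
```

Request:
move_arm(
  moves=[
    [-1, 0, 0, 0, 0, 0],
    [-2, 0, 0, 0, 0, 0],
    [-3, 0, 0, 0, 0, 0],
    [-3, 0, 0, 0, 0, 0],
  ],
)

```text
time_s: 6.82
tool_pos: [0.5753, -0.2141, 0.0368]
tool_rot: [-89.9, -0.3, -77.7]
force: [4.7, -10.2, -3.7]
grip_width: 0.0004
```

Request:
move_arm(
  moves=[
    [-2, 0, 0, 0, 0, 0],
    [-4, 0, 0, 0, 0, 0],
    [-6, 0, 0, 0, 0, 0],
    [-6, 0, 0, 0, 0, 0],
  ],
)

```text
time_s: 7.15
tool_pos: [0.5751, -0.2139, 0.0371]
tool_rot: [-89.7, -0.9, -77.8]
force: [9.8, -19.1, -11.8]
grip_width: 0.0005
```

```bash
python3 - <<'E'
from h import *
o=env.get_obs(); print(o['tool_pos'],o['tool_rot'],o['force'])
p,d=read_camera("wrist"); crop(p,0,0,560,420,1.4,"w5.png")
p,d=read_camera("scene"); crop(p,225,160,345,255,6,"s5.png")
E
```

```text
[ 0.57512568 -0.21392688  0.03708916] [-89.74491335  -0.90068986 -77.8255808 ] [  9.79946749 -19.10391058 -11.78371569]
```

View pics/w5.png

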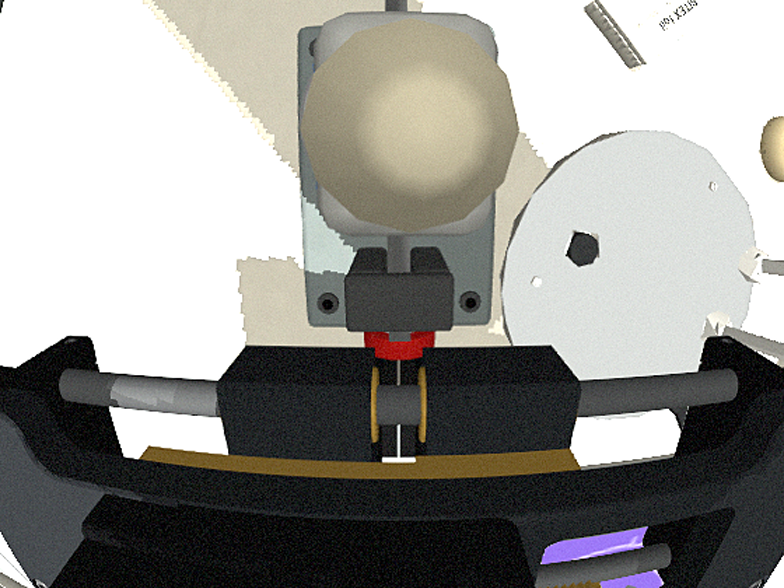

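View pics/s5.png

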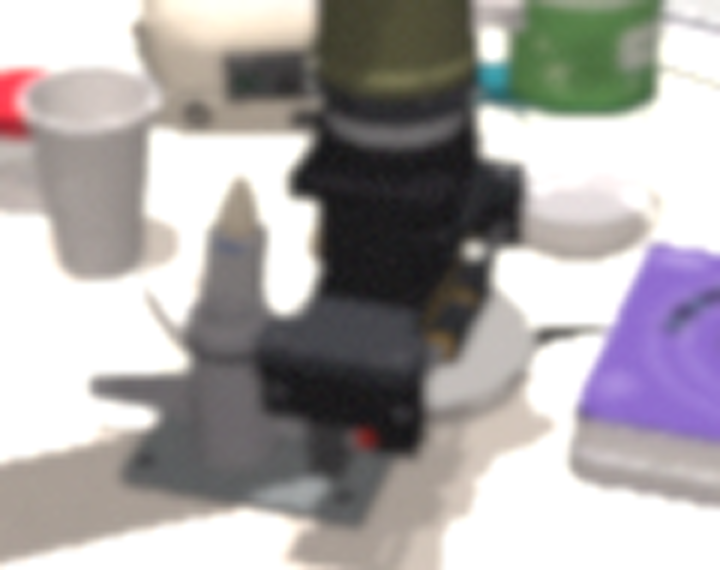

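Request:
move_arm(
  moves=[
    [10, 0, 0, 0, 0, 0],
    [25, 0, 0, 0, 0, 0],
    [25, -40, 0, 0, 0, 0],
    [25, -80, 0, 0, 0, 0],
    [25, -120, 0, 0, 0, 0],
    [25, -160, 0, 0, 0, 0],
    [10, -195, 0, 0, 0, 0],
    [-20, -213, 0, 0, 0, 0],
    [-50, -213, 0, 0, 0, 0],
    [-70, -213, 0, 0, 0, 0],
    [-75.6, -213, 0, 0, 0, 0],
    [-75.6, -213, 0, 0, 0, 0],
    [-75.6, -213, 0, 0, 0, 0],
  ],
  claw=60,
)

```text
time_s: 8.33
tool_pos: [0.5565, -0.1309, 0.2491]
tool_rot: [-90.1, 0.0, -77.5]
force: [0.8, -1.0, -0.2]
grip_width: 0.0591
```

```bash
python3 - <<'E'
from h import *
o=env.get_obs(); print(o['tool_pos'],o['tool_rot'],o['force'],o['grip_width'])
wi=camera_info("wrist"); p,d=read_camera("wrist"); crop(p,0,0,560,420,1.4,"w6.png")
for P in ([.557,-.1315,.163],[.557,-.1315,.100]): print(np.array(wproj(P,wi))*1.4)
p,d=read_camera("top"); X=cloud("top",d);crop(p,230,180,340,260,7,"t6.png")
p,d=read_camera("scene"); crop(p,225,130,345,255,6,"s6.png")
E
```

```text
[ 0.55651944 -0.1308808   0.24912117] [-9.00726547e+01  3.66468776e-02 -7.75452324e+01] [ 0.75587137 -1.02990623 -0.24731497] 0.05914400330673939
[400.15385137 305.3379966 ]
[399.92512347 277.78485935]
```

View pics/w6.png

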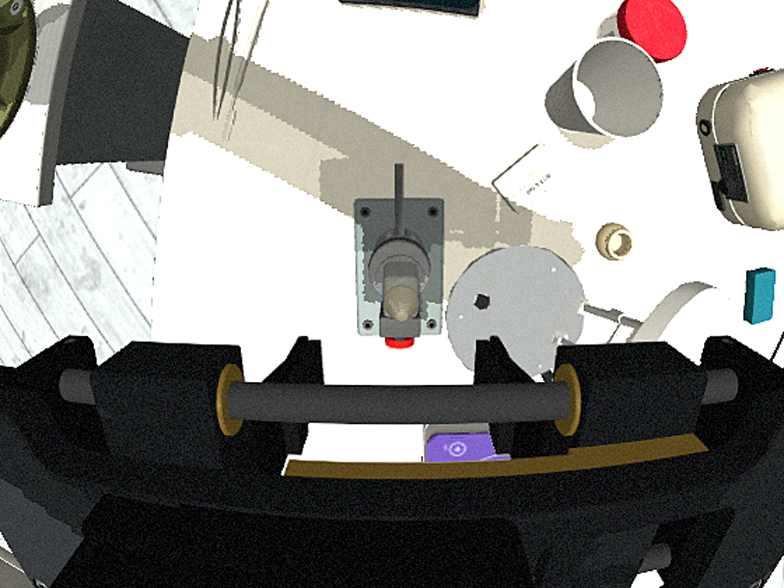

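View pics/s6.png

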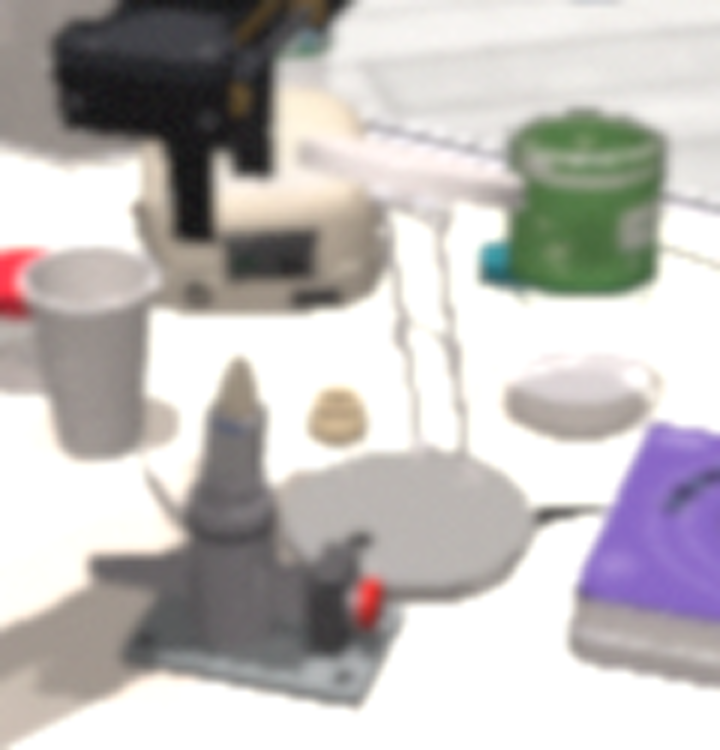

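View pics/t6.png

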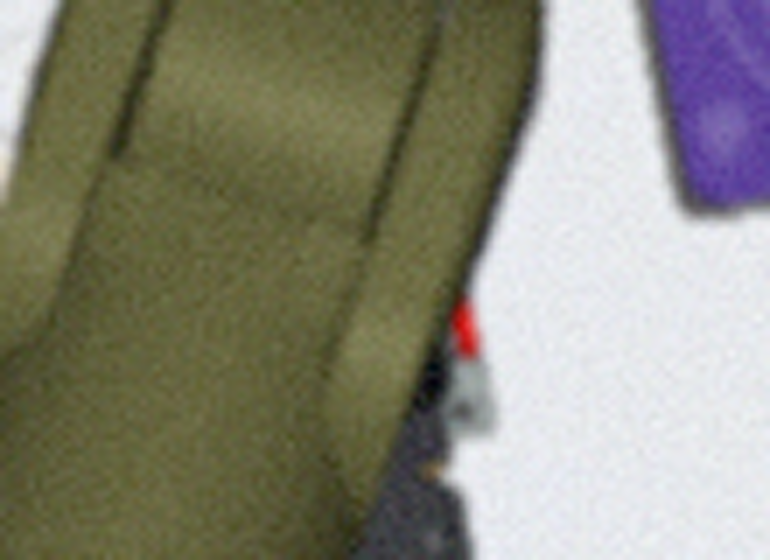

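```bash
python3 - <<'E'
from h import *
for n in ("topX.npy","scX.npy"):
    X=np.load(n).reshape(-1,3); m=(X[:,2]>.14)&(X[:,2]<.3)&(X[:,0]>.6)&(X[:,0]<.8)&(X[:,1]<-.02)&(X[:,1]>-.3); Q=X[m]
    e=np.array([.9763,.2165]); ex=np.array([.2165,-.9763])
    q=(Q[:,:2]-[.557,-.1315]); a=q@e; b=q@ex
    for lo in range(-60,70,10):
        s=(b*1000>=lo)&(b*1000<lo+10)
        if s.any(): k=np.percentile(a[s],2); print(n,lo,round(k*1000),"z there",np.round(np.median(Q[s][a[s]<k+.012][:,2]),3))
E
```

```text
topX.npy -20 141 z there 0.201
topX.npy -10 131 z there 0.207
topX.npy 0 123 z there 0.21
topX.npy 10 118 z there 0.212
topX.npy 20 115 z there 0.213
topX.npy 30 113 z there 0.212
topX.npy 40 114 z there 0.212
topX.npy 50 116 z there 0.21
topX.npy 60 118 z there 0.207
scX.npy -20 141 z there 0.195
scX.npy -10 131 z there 0.202
scX.npy 0 118 z there 0.204
scX.npy 10 117 z there 0.204
scX.npy 20 112 z there 0.206
scX.npy 30 113 z there 0.207
scX.npy 40 111 z there 0.205
scX.npy 50 112 z there 0.203
scX.npy 60 114 z there 0.201
```

Request:
move_arm(
  moves=[
    [0, 35, 0, 0, 0, 0],
    [0, 70, 0, 0, 0, 0],
    [0, 95, 0, 0, 0, 0],
    [0, 115, 0, 0, 0, 0],
    [0, 127, 0, 0, 0, 0],
    [0, 132, 0, 0, 0, 0],
    [0, 132, 0, 0, 0, 0],
    [0, 132, 0, 0, 0, 0],
  ],
)

```text
time_s: 9.15
tool_pos: [0.5577, -0.1316, 0.1185]
tool_rot: [-89.9, -0.0, -77.6]
force: [-0.3, 0.1, -0.1]
grip_width: 0.06
```

```bash
python3 - <<'E'
from h import *
o=env.get_obs(); print(o['tool_pos'],o['tool_rot'],o['force'],o['grip_width'])
p,d=read_camera("wrist"); crop(p,0,0,560,420,1.4,"w7.png")
p,d=read_camera("scene"); crop(p,225,130,345,255,6,"s7.png")
E
```

```text
[ 0.55771575 -0.13157448  0.1184541 ] [-8.99331877e+01 -3.84906001e-02 -7.76214425e+01] [-0.25300313  0.08400148 -0.12988343] 0.06004344062416221
```

View pics/w7.png

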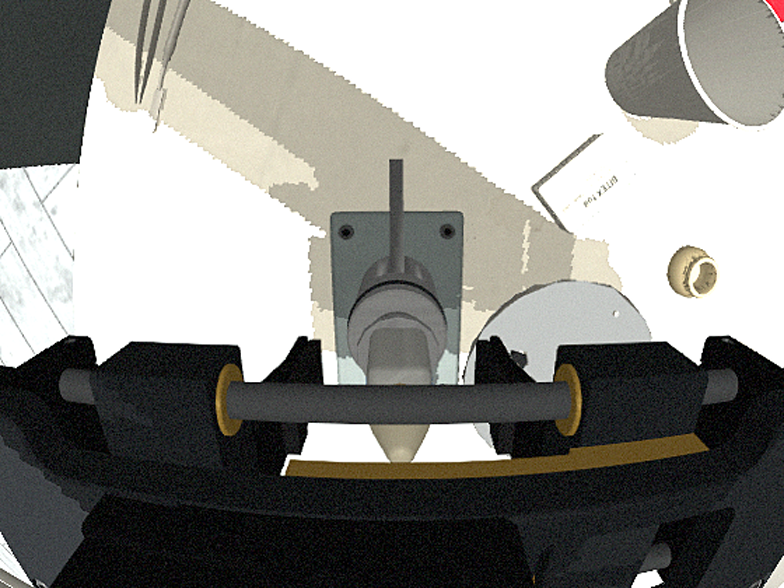

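View pics/s7.png

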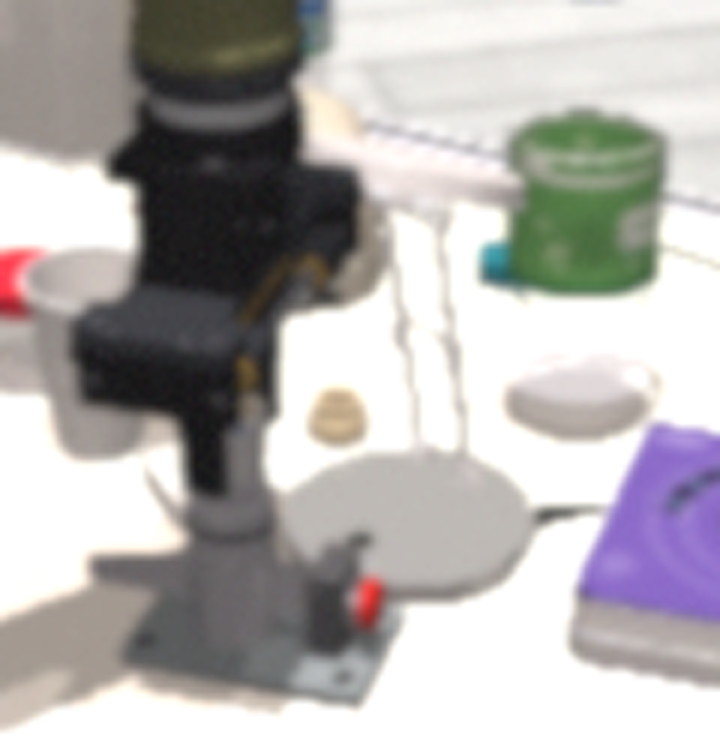

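Request:
move_arm(
  moves=[
    [0, 0, 0, 0, 0, 0],
    [0, 0, 0, 0, 0, 0],
    [0, 0, 0, 0, 0, 0],
    [0, 0, 0, 0, 0, 0],
    [0, 0, 0, 0, 0, 0],
    [0, 0, 0, 0, 0, 0],
    [0, 0, 0, 0, 0, 0],
    [0, 0, 0, 0, 0, 0],
  ],
  claw=10,
  newtons=50,
)

```text
time_s: 9.92
tool_pos: [0.557, -0.1309, 0.1176]
tool_rot: [-90.0, 0.0, -77.6]
force: [0.0, -0.3, 0.8]
grip_width: 0.0216
```

Request:
move_arm(
  moves=[
    [0, -3, 0, 0, 0, 0],
    [0, -8, 0, 0, 0, 0],
    [0, -15, 0, 0, 0, 0],
    [0, -30, 0, 0, 0, 0],
    [0, -60, 0, 0, 0, 0],
    [0, -95, 0, 0, 0, 0],
    [0, -125, 0, 0, 0, 0],
    [0, -142, 0, 0, 0, 0],
    [0, -142, 0, 0, 0, 0],
  ],
)

```text
time_s: 10.67
tool_pos: [0.5593, -0.1318, 0.2649]
tool_rot: [-89.5, -0.1, -77.6]
force: [1.1, -0.2, -1.3]
grip_width: 0.0217
```

```bash
python3 - <<'E'
from h import *
o=env.get_obs(); print(o['tool_pos'],o['tool_rot'],o['force'],o['grip_width'])
wi=camera_info("wrist");p,d=read_camera("wrist"); crop(p,0,0,560,420,1.4,"w8.png")
t=o['tool_pos']
print("mouth pred",np.array(wproj([.557,-.1315,.086],wi))*1.4)
p,d=read_camera("scene"); crop(p,225,90,345,215,6,"s8.png")
E
```

```text
[ 0.55931976 -0.13182128  0.26488328] [-89.51654246  -0.11695043 -77.59392674] [ 1.06645377 -0.22084829 -1.29651544] 0.021734548424166462
mouth pred [394.12299107 265.64890204]
```

View pics/w8.png

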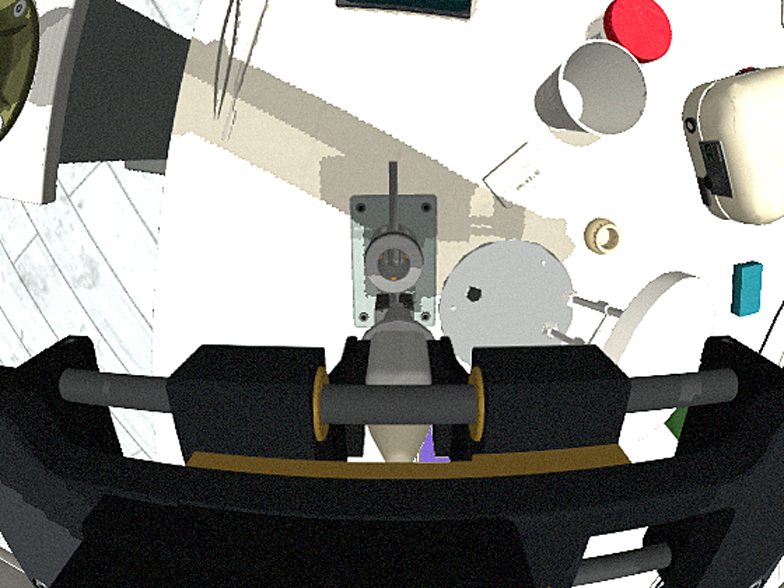

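View pics/s8.png

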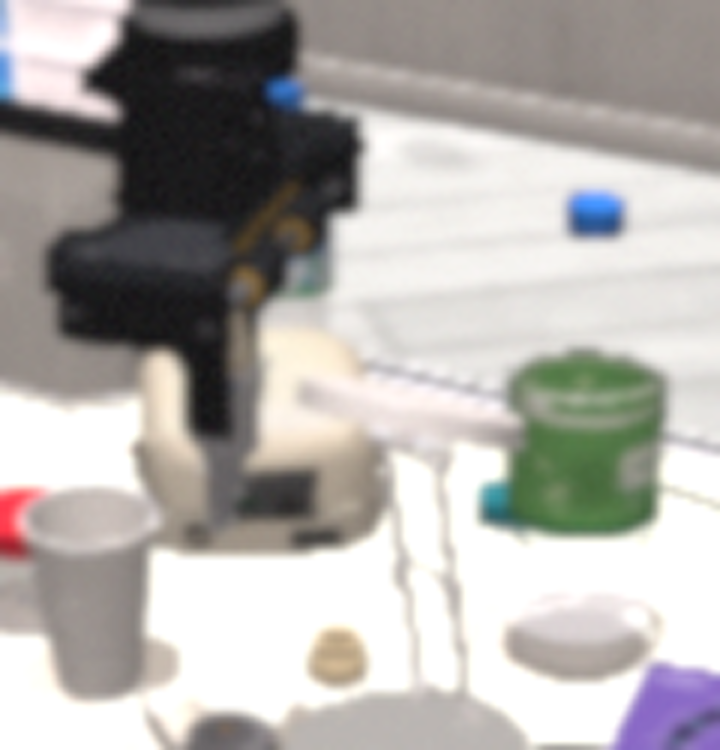

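Request:
move_arm(
  moves=[
    [-30, 0, 1, 0, 1, 0],
    [-65, 0, 2, 0, 2, 0],
    [-105, 0, 3, 0, 3, 0],
    [-145, 0, 4, 0, 4, 0],
    [-185, 0, 6, 0, 5, 0],
    [-220, 0, 7, 0, 6, 0],
    [-248, 0, 8, 0, 6, 0],
    [-263, 0, 8, 0, 6, 0],
    [-267, 0, 8, 0, 6, 0],
    [-267, 0, 8, 0, 6, 0],
    [-267, 0, 8, 0, 6, 0],
    [-267, 0, 8, 0, 6, 0],
  ],
)

```text
time_s: 11.77
tool_pos: [0.5077, 0.1293, 0.2591]
tool_rot: [-90.0, -0.1, -83.8]
force: [-0.8, -0.9, -1.8]
grip_width: 0.0217
```

```bash
python3 - <<'E'
from h import *
o=env.get_obs(); print(o['tool_pos'],o['tool_rot'],o['force'],o['grip_width'])
wi=camera_info("wrist");p,d=read_camera("wrist"); crop(p,0,0,560,420,1.4,"w9.png"); crop(p,230,140,340,240,7,"w9z.png")
print("mouth pred",np.array(wproj([.507,.131,.110],wi)))
p,d=read_camera("scene"); crop(p,130,90,250,215,6,"s9.png")
E
```

```text
[0.507662   0.12931573 0.25909281] [-9.00378634e+01 -5.66239772e-02 -8.37553518e+01] [-0.81739569 -0.85272761 -1.81472008] 0.02165963367592885
mouth pred [284.66354555 195.57944507]
```

View pics/w9.png

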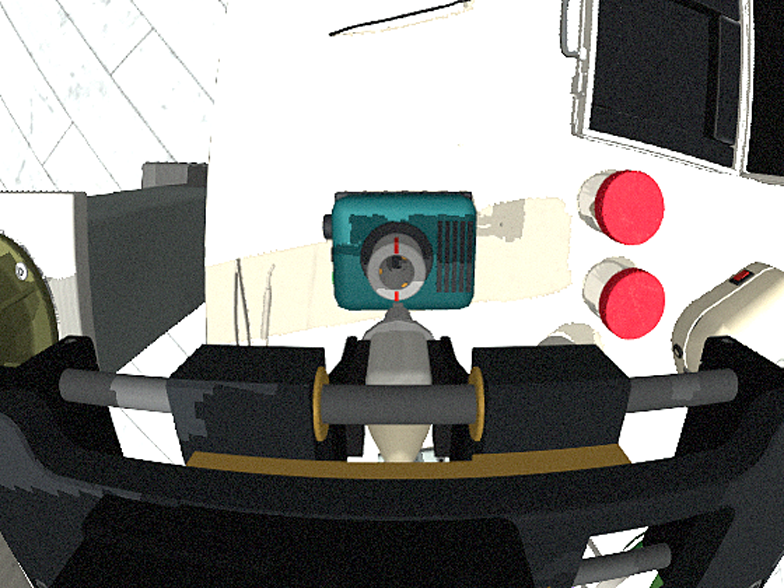

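View pics/w9z.png

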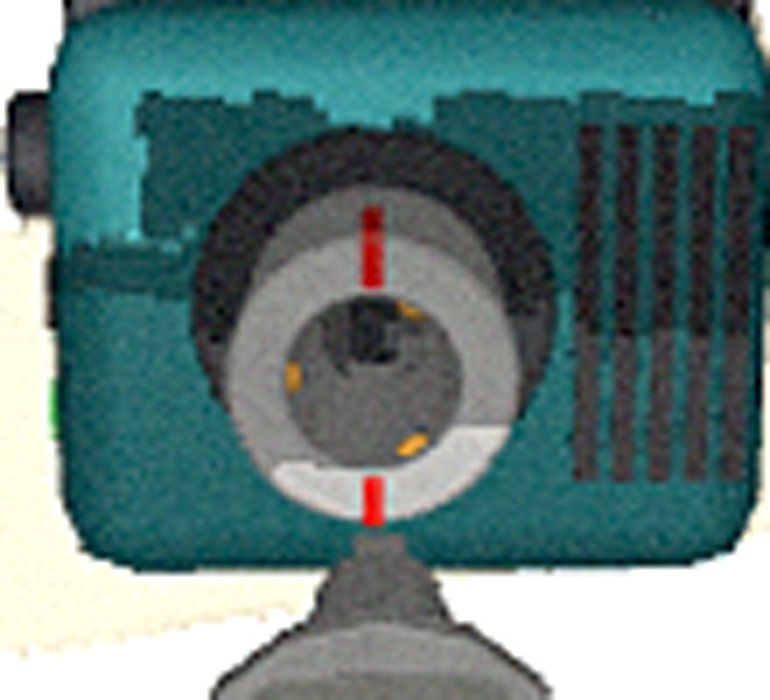

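View pics/s9.png

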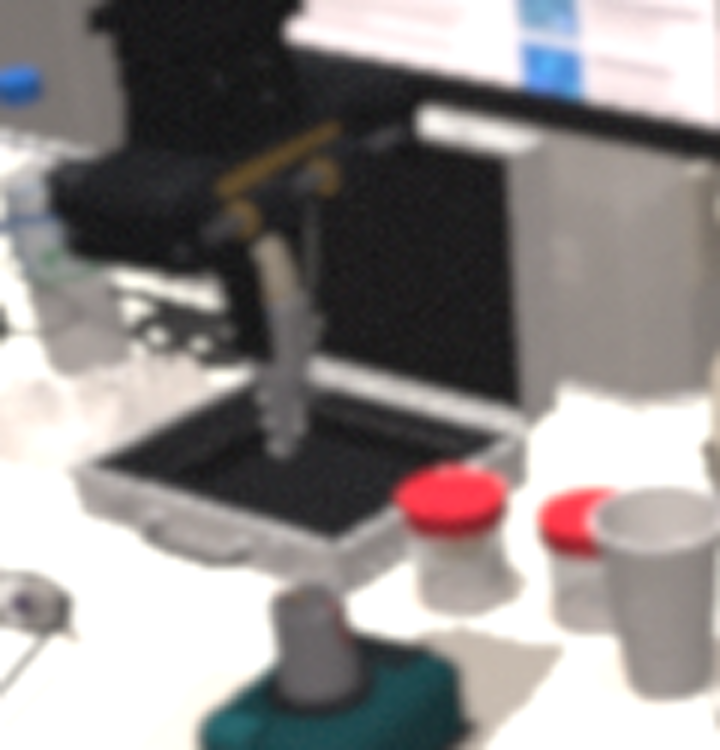

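Request:
move_arm(
  moves=[
    [0, 10, -1, 0, 0, 0],
    [-0.5, 20, -1, 0, 0, 0],
    [-0.5, 40, -1, 0, 0, 0],
    [-0.5, 55, -1, 0, 0, 0],
    [-0.5, 65, -1, 0, 0, 0],
    [-0.5, 65, -1, 0, 0, 0],
    [-0.5, 65, -1, 0, 0, 0],
    [-0.5, 65, -1, 0, 0, 0],
  ],
)

```text
time_s: 12.53
tool_pos: [0.5068, 0.132, 0.1952]
tool_rot: [-89.9, 0.0, -83.6]
force: [0.1, 0.4, -0.4]
grip_width: 0.0217
```

```bash
python3 - <<'E'
from h import *
o=env.get_obs(); print(o['tool_pos'],o['tool_rot'],o['force'],o['grip_width'])
wi=camera_info("wrist");p,d=read_camera("wrist"); crop(p,230,180,340,280,7,"w10z.png")
t=o['tool_pos']
for P in ([.5058,.1302,.110],[.507,.131,.11]): u,v=wproj(P,wi); print("mouth pred",(u-230)*7,(v-180)*7)
u,v=wproj([t[0],t[1],t[2]-.068],wi); print("tang pred",(u-230)*7,(v-180)*7)
p,d=read_camera("scene"); crop(p,130,110,230,215,7,"s10.png")
p,d=read_camera("top"); crop(p,110,185,210,285,7,"t10.png")
E
```

```text
[0.50682467 0.13201369 0.19519764] [-8.99351655e+01  1.56972422e-02 -8.35847768e+01] [ 0.12550476  0.39230559 -0.44145347] 0.021678155874984277
mouth pred 374.217458562002 276.87443033029336
mouth pred 385.9579428326737 271.10623852662326
tang pred 385.8420435163888 312.12685534489333
```

View pics/w10z.png

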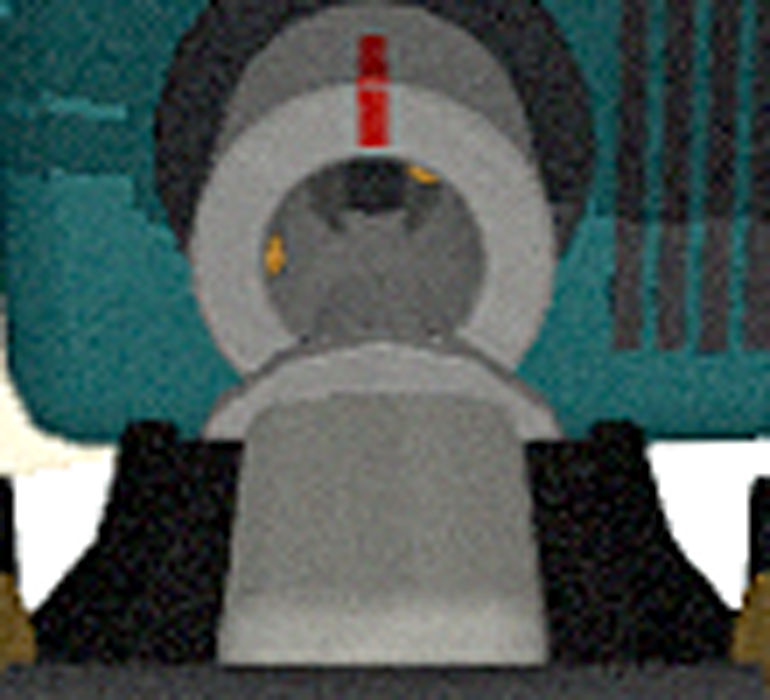

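View pics/s10.png

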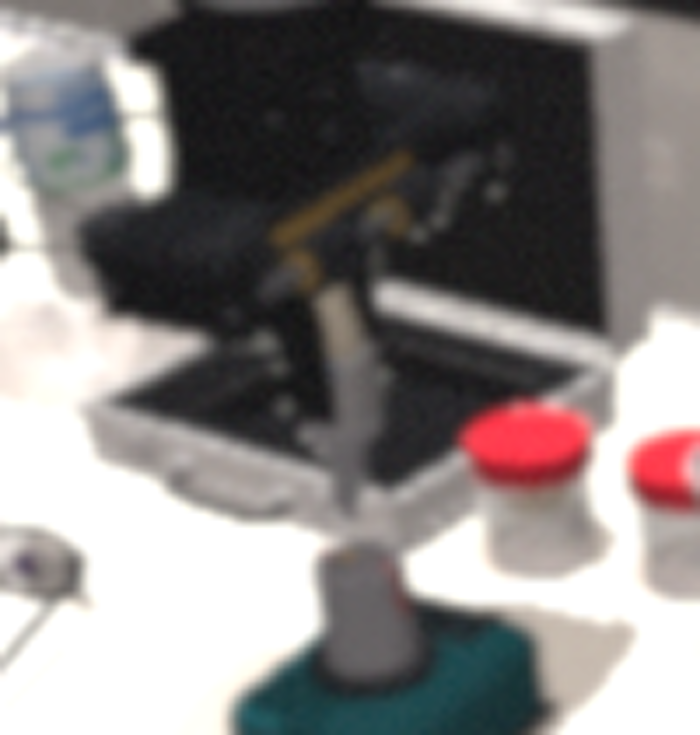

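View pics/t10.png

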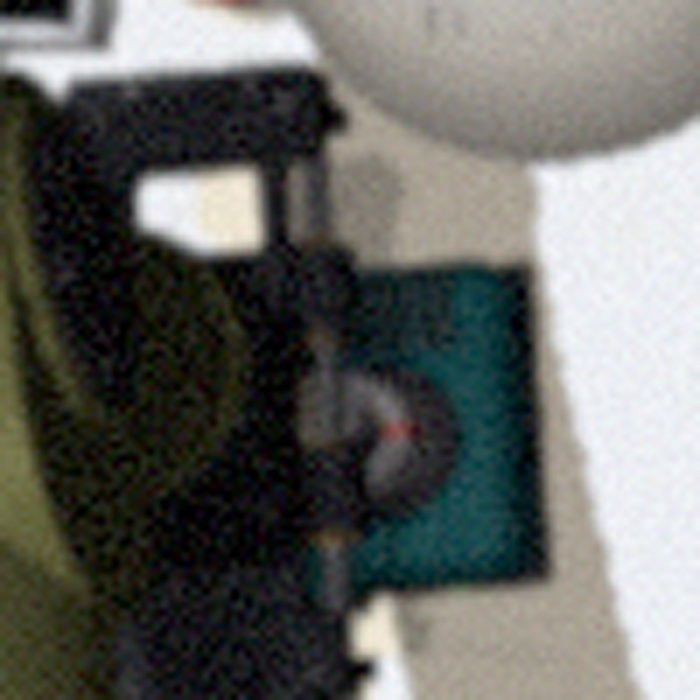

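Request:
move_arm(
  moves=[
    [0.4, 0, -1.2, 0, 0, 0],
    [0.4, 8, -1.2, 0, 0, 0],
    [0.4, 18, -1.2, 0, 0, 0],
    [0.4, 28, -1.2, 0, 0, 0],
    [0.4, 36, -1.2, 0, 0, 0],
    [0.4, 42, -1.2, 0, 0, 0],
    [0.4, 46, -1.2, 0, 0, 0],
    [0.4, 50, -1.2, 0, 0, 0],
    [0.4, 50, -1.2, 0, 0, 0],
  ],
)

```text
time_s: 13.43
tool_pos: [0.5052, 0.1313, 0.1438]
tool_rot: [-90.0, -0.0, -83.6]
force: [0.2, 0.8, -1.6]
grip_width: 0.0218
```

Request:
move_arm(
  moves=[
    [0, 2, 0, 0, 0, 0],
    [0, 4, 0, 0, 0, 0],
    [0, 6, 0, 0, 0, 0],
    [0, 7, 0, 0, 0, 0],
    [0, 7, 0, 0, 0, 0],
  ],
)

```text
time_s: 13.85
tool_pos: [0.5055, 0.1318, 0.138]
tool_rot: [-89.9, 0.0, -83.6]
force: [0.5, 0.2, 1.8]
grip_width: 0.0216
```

Request:
move_arm(
  moves=[
    [0, 2, 0, 0, 0, 0],
    [0, 4, 0, 0, 0, 0],
    [0, 6, 0, 0, 0, 0],
    [0, 8, 0, 0, 0, 0],
    [0, 9, 0, 0, 0, 0],
    [0, 9, 0, 0, 0, 0],
  ],
)

```text
time_s: 14.35
tool_pos: [0.506, 0.1325, 0.1322]
tool_rot: [-89.9, 0.1, -83.5]
force: [-7.3, 0.2, 21.9]
grip_width: 0.022
```

Request:
move_arm(
  moves=[
    [0, 1, -0.7, 0, 0, 0],
    [0, 2, -1.5, 0, 0, 0],
    [0, 2, -1.5, 0, 0, 0],
  ],
)

```text
time_s: 14.6
tool_pos: [0.5059, 0.1326, 0.1321]
tool_rot: [-89.7, 0.2, -83.5]
force: [-8.2, -0.1, 30.4]
grip_width: 0.0215
```

```bash
python3 - <<'E'
from h import *
o=env.get_obs(); print(o['tool_pos'],o['tool_rot'],o['force'],o['grip_width'])
wi=camera_info("wrist");p,d=read_camera("wrist"); crop(p,230,180,340,280,7,"w11z.png")
p,d=read_camera("scene"); crop(p,150,130,230,215,7,"s11.png")
E
```

```text
[0.50592571 0.1326288  0.1321271 ] [-89.71431659   0.20322951 -83.54243855] [-8.22037253 -0.0873512  30.35415661] 0.021531995502750482
```

View pics/w11z.png

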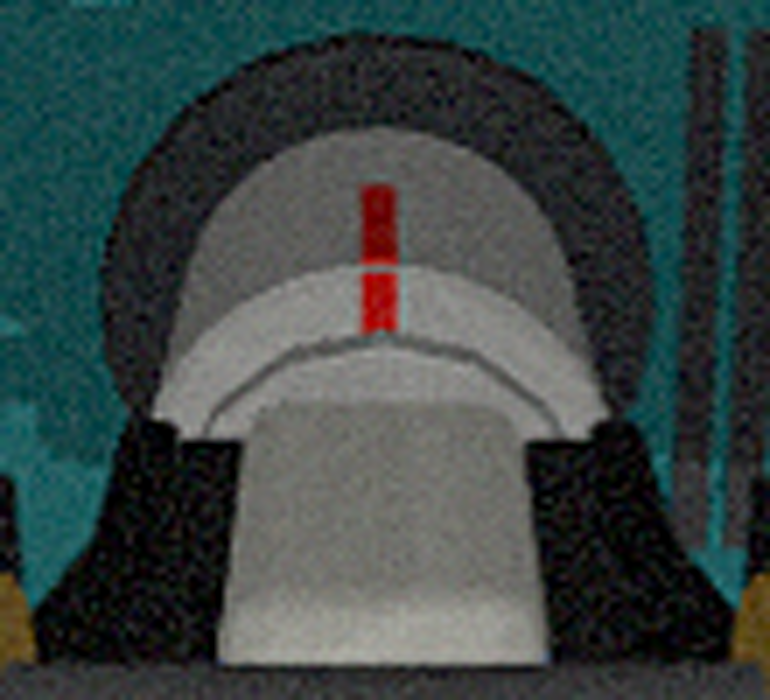

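View pics/s11.png

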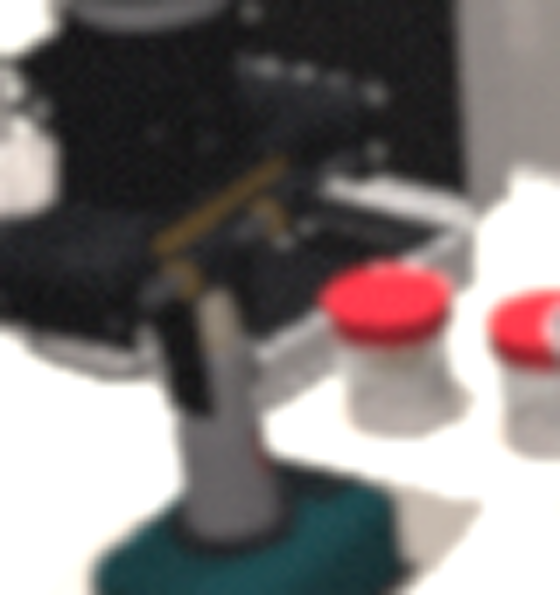

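Request:
move_arm(
  moves=[
    [0, -3, 0.8, 0, 0, 0],
    [0, -6, 1.5, 0, 0, 0],
    [0, -8, 1.5, 0, 0, 0],
    [0, -8, 1.5, 0, 0, 0],
  ],
)

```text
time_s: 15.03
tool_pos: [0.5056, 0.1324, 0.1343]
tool_rot: [-89.9, 0.0, -83.5]
force: [2.5, 4.2, -1.0]
grip_width: 0.0217
```

Request:
move_arm(
  moves=[
    [0, 3, 0, 0, 0, 0],
    [0, 6, 0, 0, 0, 0],
    [0, 8, 0, 0, 0, 0],
    [0, 8, 0, 0, 0, 0],
    [0, 8, 0, 0, 0, 0],
  ],
)

```text
time_s: 15.45
tool_pos: [0.506, 0.1329, 0.1318]
tool_rot: [-89.9, 0.2, -83.6]
force: [-9.7, 1.6, 32.1]
grip_width: 0.0216
```

Relax only partly, then open while still pressing lightly.

Request:
move_arm(
  moves=[
    [0, -2, 0, 0, 0, 0],
    [0, -3, 0.5, 0, 0, 0],
    [0, -3, 0.5, 0, 0, 0],
  ],
)

```text
time_s: 15.7
tool_pos: [0.506, 0.1328, 0.1321]
tool_rot: [-90.0, 0.2, -83.6]
force: [-4.4, 2.4, 15.5]
grip_width: 0.0218
```

Request:
move_arm(
  moves=[
    [0, -1, 0, 0, 0, 0],
    [0, -1, 0, 0, 0, 0],
    [0, -1, 0, 0, 0, 0],
    [0, -1, 0, 0, 0, 0],
    [0, -1, 0, 0, 0, 0],
    [0, -1, 0, 0, 0, 0],
  ],
  claw=50,
)

```text
time_s: 16.2
tool_pos: [0.5054, 0.1311, 0.1301]
tool_rot: [-90.0, -0.0, -83.6]
force: [-0.1, -0.3, -0.3]
grip_width: 0.0481
```

```bash
python3 - <<'E'
from h import *
o=env.get_obs(); print(o['tool_pos'],o['tool_rot'],o['force'],o['grip_width'])
wi=camera_info("wrist");p,d=read_camera("wrist"); crop(p,230,180,340,280,7,"w12z.png")
p,d=read_camera("scene"); crop(p,150,130,230,215,7,"s12.png")
E
```

```text
[0.50541017 0.13110701 0.13009227] [-9.00495264e+01 -3.00518435e-02 -8.35957649e+01] [-0.09792422 -0.28763765 -0.31132294] 0.04811890181766593
```

View pics/w12z.png

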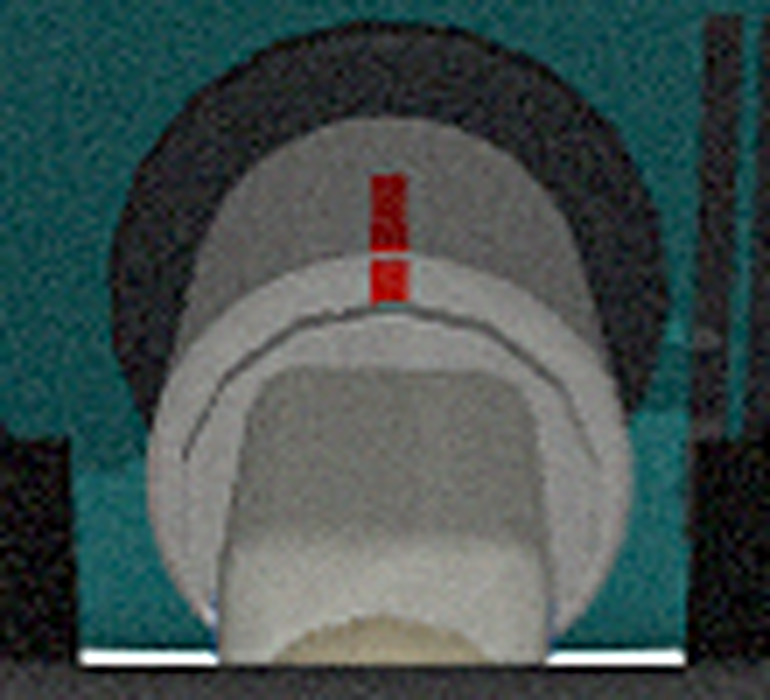

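View pics/s12.png

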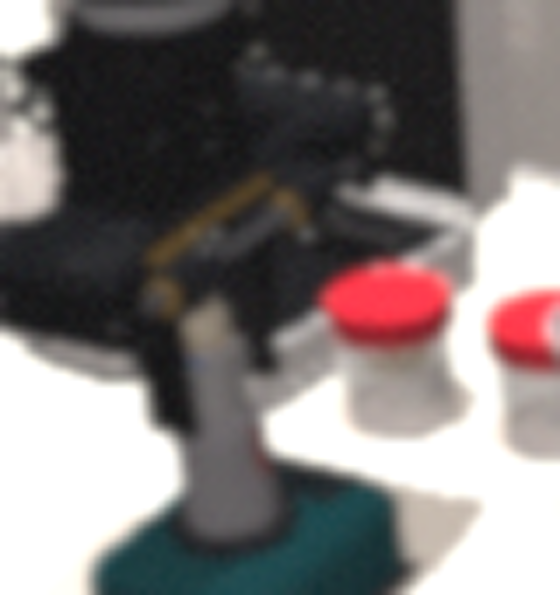

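Request:
move_arm(
  moves=[
    [0, -15, 0, 0, 0, 0],
    [0, -45, 0, 0, 0, 0],
    [0, -80, 0, 0, 0, 0],
    [0, -105, 0, 0, 0, 0],
    [0, -110, 0, 0, 0, 0],
    [0, -110, 0, 0, 0, 0],
    [0, -110, 0, 0, 0, 0],
  ],
)

```text
time_s: 16.88
tool_pos: [0.5053, 0.1314, 0.2399]
tool_rot: [-90.0, -0.0, -83.6]
force: [0.0, 0.2, -1.0]
grip_width: 0.0499
```

```bash
python3 - <<'E'
from h import *
o=env.get_obs(); print(o['tool_pos'],o['tool_rot'],o['force'],o['grip_width'])
wi=camera_info("wrist");p,d=read_camera("wrist"); crop(p,230,130,340,230,7,"w13z.png")
s=lambda P:np.round((np.array(wproj(P,wi))-[230,130])*7)
c=np.array([.5058,.1312])
ey=np.array([-.110,.994])
for nm,r,z in (("nose",.020,.110),("flange bot",.017,.110),("flange top",.017,.114)):
    print(nm,"top edge",s([*(c+r*ey),z]),"bottom",s([*(c-r*ey),z]), "l",s([c[0]-r,c[1],z]),"r",s([c[0]+r,c[1],z]))
print("hub top +y edge",s([*(c+.014*ey),.150]),"tip",s([*c,.177]))
p,d=read_camera("scene"); crop(p,150,130,230,215,7,"s13.png"); np.save("scX13.npy",cloud("scene",d))
E
```

```text
[0.50532981 0.13143298 0.23986823] [-9.00383158e+01 -2.15733737e-03 -8.35716045e+01] [ 0.03233613  0.21038128 -0.98867806] 0.049874697140699184
nose top edge [390. 357.] bottom [389. 659.] l [234. 493.] r [545. 527.]
flange bot top edge [390. 380.] bottom [389. 637.] l [258. 496.] r [521. 525.]
flange top top edge [390. 386.] bottom [389. 646.] l [256. 504.] r [523. 533.]
hub top +y edge [391. 479.] tip [392. 681.]
```

View pics/w13z.png

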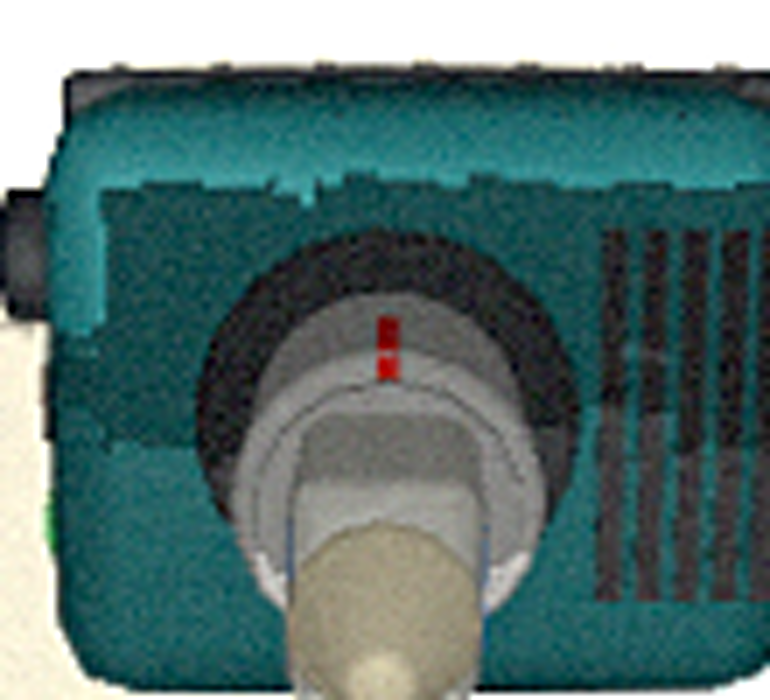

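View pics/s13.png

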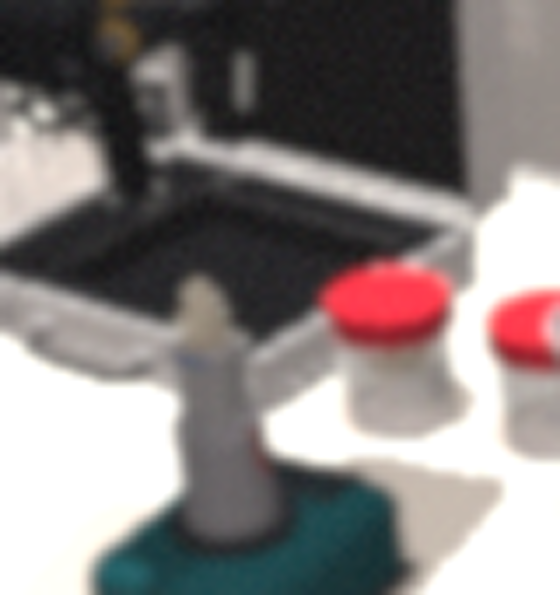

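Request:
move_arm(
  moves=[
    [0, 0, 0, 0, 0, 0],
    [0, 0, 0, 0, 0, 0],
    [0, 10, 0, 0, 0, 0],
    [0, 25, 0, 0, 0, 0],
    [0, 38, 0, 0, 0, 0],
    [0, 44, 0, 0, 0, 0],
    [0, 44, 0, 0, 0, 0],
  ],
  claw=0,
  newtons=20,
)

```text
time_s: 17.57
tool_pos: [0.5044, 0.131, 0.1943]
tool_rot: [-90.2, -0.1, -83.6]
force: [-0.7, 0.3, 0.7]
grip_width: 0.0113
```

Request:
move_arm(
  moves=[
    [0, 2, 0, 0, 0, 0],
    [0, 4, 0, 0, 0, 0],
    [0, 6, 0, 0, 0, 0],
    [0, 6, 0, 0, 0, 0],
  ],
)

```text
time_s: 17.9
tool_pos: [0.5058, 0.1316, 0.1906]
tool_rot: [-90.0, 0.0, -83.6]
force: [-0.7, 0.4, -0.2]
grip_width: 0.0003
```

Request:
move_arm(
  moves=[
    [0, 1, 0, 0, 0, 0],
    [0, 2, 0, 0, 0, 0],
    [0, 3, 0, 0, 0, 0],
    [0, 3, 0, 0, 0, 0],
    [0, 3, 0, 0, 0, 0],
  ],
)

```text
time_s: 18.32
tool_pos: [0.506, 0.1316, 0.1879]
tool_rot: [-90.0, 0.0, -83.6]
force: [0.8, -0.5, 2.5]
grip_width: 0.0005
```

Request:
move_arm(
  moves=[
    [0, 1.5, 0, 0, 0, 0],
    [0, 3, 0, 0, 0, 0],
    [0, 3.5, 0, 0, 0, 0],
    [0, 3.5, 0, 0, 0, 0],
  ],
)

```text
time_s: 18.65
tool_pos: [0.5073, 0.1326, 0.1869]
tool_rot: [-89.8, 0.1, -83.6]
force: [-1.9, 0.7, 13.6]
grip_width: 0.0007
```

Request:
move_arm(
  moves=[
    [0, 1, 0, 0, 0, 0],
    [0, 2, 0, 0, 0, 0],
    [0, 2, 0, 0, 0, 0],
  ],
)

```text
time_s: 18.9
tool_pos: [0.508, 0.1328, 0.1867]
tool_rot: [-89.6, 0.2, -83.6]
force: [-4.0, 0.2, 21.2]
grip_width: 0.0008
```

Request:
move_arm(
  moves=[
    [0, -6, 0, 0, 0, 0],
    [0, -20, 0, 0, 0, 0],
    [0, -60, 0, 0, 0, 0],
    [0, -95, 0, 0, 0, 0],
    [0, -110, 0, 0, 0, 0],
    [40, -110, 0, 0, 0, 0],
    [80, -110, 0, 0, 0, 0],
    [100, -110, 0, 0, 0, 0],
    [100, -110, 0, 0, 0, 0],
  ],
)

```text
time_s: 19.65
tool_pos: [0.5171, 0.0254, 0.2923]
tool_rot: [-90.0, -0.1, -84.1]
force: [0.3, -0.5, -0.2]
grip_width: 0.0004
```

```bash
python3 - <<'E'
from h import *
o=env.get_obs(); print(o['tool_pos'],o['force'])
wi=camera_info("wrist");p,d=read_camera("wrist"); crop(p,0,0,560,420,1.4,"w14.png"); crop(p,230,0,340,100,7,"w14z.png")
p,d=read_camera("scene"); crop(p,140,120,340,270,4,"s14.png"); X=cloud("scene",d)
E
```

```text
[0.51707362 0.02543453 0.29228591] [ 0.29816666 -0.53269097 -0.18269771]
```

View pics/w14.png

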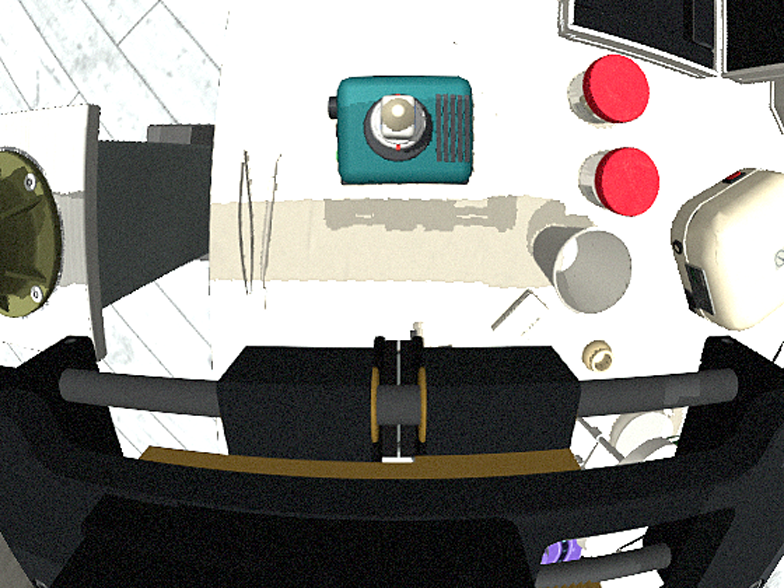

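View pics/s14.png

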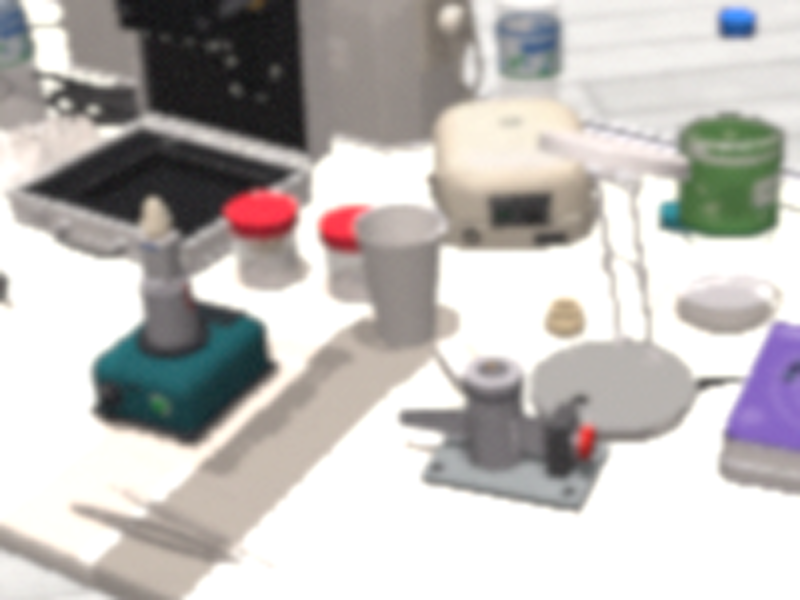

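The arbor stands upright in the spindle with its flange on the nose (w14 about 398,120). The empty stand has its drift home (s14 about 585,440). The other things haven't moved, and the robot is clear of everything.

```bash
python3 -c "
from cell import job; print(job.sign_off())"
```

```text
the job is handed in; nothing more can be done
None
```

The arbor is out of the dressing stand and seated in the polisher's spindle, and the job is handed in. It took about 20 s of the 54 s allowed. I got no verdict back from the hand-in.

- **Drift:** I pushed it by its red head until it stopped. It held still under about 20 N, with the head face about 75 mm from the column's axis, as specified for fully home. The pictures showed the arbor lifted.
- **Removal:** I gripped the arbor by its flats only after the drift was home, and it lifted out without a noticeable pull.
- **Fitting:** I turned it 6° to line up with the red marks. The tang dropped into the slot with almost no resistance. I then pressed it to a hard stop at about 30 N.
- **One disagreement:** When I eased off while still gripping, the tool rose about 2 mm. I couldn't tell whether the arbor rose with it, so I pressed it home again and let go while still pushing down lightly.
- **Seating check:** The camera views alone could not rule out the flange being 2–3 mm proud. I touched the cone's tip with closed fingers to check. It was at 0.177 m, which is the home height, and gave only about 1 mm under 21 N.
- **Last look:** The pictures show the arbor upright with its flange on the nose, the drift home, and the robot clear. The other things in view looked unmoved. The last pictures did not cover the bur block, jaw block or pen on the right, and the robot did not go near those.
- **Calibration:** My position picks from the scene camera were about 9 mm off those from the top and wrist cameras. I used the top and wrist values, and the contact with the drift agreed with them.

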